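# Find and record the high spot of a bent turntable platter

## Robot

A 6-joint arm with a two-finger parallel gripper is mounted at the origin on the work surface. World frame = base frame: x ahead of the robot, y to its left, z up, the work surface at z = 0. Lengths are in m, angles in rad, forces in N, time in s.
With the tool pointing down it reaches from about 0.4 to 0.825 m from the base axis. Payload 7 kg.
Tool frame: the origin (TCP) lies at the very end of the fingers, on their centre line; the grasp point (between the pads) lies 19 mm behind it; y points along the fingers, x is the direction in which the jaws open and shut, and the axes are right-handed (so a half turn about y gives the same grasp; the last joint's range is limited). The gripper opens to 88 mm and grips with 3 to 60 N. Pads are 19 mm wide; open, the fingers measure 130 mm over their backs; the gripper's body (78 mm by 193 mm) begins 47 mm behind the grasp point.
Start: joints at [-0.996, 0.359, 0.012, 0, -1.224, -0.288], TCP at [0.191, -0.647, 0.198] pointing down, gripper open.
Joint ranges: [-3.07, 3.07], [-1.43, 2.12], [-1.02, 1.25], [-3.03, 1.67], [-3.05, -0], [-3.03, 3.03]. Speed limits (rad/s): [2.39, 2.39, 3.01, 3.14, 3.14, 3.14].

## Interface

Orientations are given as [roll, pitch, yaw] about the fixed x, y, z axes, in that order (R = Rz(yaw) Ry(pitch) Rx(roll)).
In Python, from station import arm gives the robot as it stands.
- The arm moves only by the tool move_arm, never from a script. Its arguments are lists of equal length, an entry for each row: "jaw": the closure, from 0 (fully open) to 1 (shut); "offset": the shift along the tool's x, y, z in m, a list of three; "roll": the turn about the tool's y in rad. In form: {"jaw": [jaw, ...], "offset": [[dx, dy, dz], ...], "roll": [roll, ...]}. A call has 1 to 5 rows; each row shifts and turns the commanded pose from where the row before left it, along the tool's axes as they then stand; what a row does not reach is not made up. A row lasts 1/8 s, in which the tool goes at most 62.5 mm and 10.7 degrees, less where a joint would pass 70% of its speed; a pose out of reach is approached as far as the arm can. A call is refused whole if a number of a shift passes 0.0625 or a number of a turn 0.188, either way. A call with a gripper value outside its range is refused whole. The fingers move at their own pace and stop on an object; "grip_force" is the grip in N (left out, the last holds). Time passes only in rows, so rows that do not move let the fingers close. It gives the time, the measured TCP pose, the force and the opening at its end, in the units of the state.
- arm.get_state(): the state, without advancing time (a new reading comes with each control period).
- arm.grab_frame(name): name is "scene" or "top" or "wrist"; returns a dict with "pixels" (400x640x3 uint8, blue, green, red), "fovy" (degrees; the focal length in pixels is half the picture's height over the tangent of half this angle, whatever the lens; pixels are square), "cx", "cy" (the principal point, pixels), "dist_coeffs" ([k1, k2, p1, p2, k3] as OpenCV has them; the pictures are not rectified), "position" and "attitude" of the camera in the world; the wrist camera has in their place "hand_eye" (4x4, takes a point from camera to tool coordinates, whose origin is the TCP and whose axes are the tool frame's). Camera axes: x right, y down, z forward; pixel columns grow to the right and rows downward; lengths in m; the calibration is good to about 2 mm. A picture is of the moment at which its call begins: read the wrist's pose just before it. There is no depth.
- arm.job_done(): hands the job in, once; it reports no verdict.
Trained networks look in a picture, given as the dict that the camera call returned (one of the last four; its "shot" number tells which), for a name from the list of things; names that differ only in an ending like _2 or _b are one class to them, and where a whole thing is asked for, a point or a joint stands for the part that bears it (a point fixed in the world has none). Each returns a list of dicts, best first, with "p" (0 to 1); they miss things now and then, are a little off and sometimes report something else, mostly with a low value. They report only what shows in the picture. A call takes as long as a camera call.
- arm.recognise(picture, thing): "position" ([x, y, z] in m, in world coordinates, good to about 4 mm: the middle of the surface that is visible of it).
- arm.landmark_of(picture, thing): "position" ([x, y, z] in m, in world coordinates, good to about 4 mm: a listed point, or the origin of a listed thing).
The state is a dict: "t": time; "q": joint angles; "qd": joint speeds; "joint_efforts": joint torques, N m; "eef_pos": TCP position; "ee_rot": TCP orientation; "force": force on the tool from outside, world axes, zero at the start; "moment": the same for the moment, N m; "width": finger opening in m.
Only numpy, scipy, OpenCV 4.12 (cv2) and the standard library are available. Lean on these libraries where they do the work, as an engineer would, in place of code of your own. Each camera call takes 0.05 s, during which the arm holds its last target.

## Task

Slide the dial indicator on the stand fully in, so that its sprung plunger presses on the platter's rim, then turn the platter by its red knob to find the highest spot of the whole rim and leave that spot under the plunger, where the dial reads its highest. Then push the orange slide of the recorder to its end and let it snap back by itself. Leave the indicator in and the platter where it is, and do not disturb the loose things around.

Things in the scene. Friction and masses are not known exactly. Their poses are not given: they have to be found in the camera images.
- stand: dark wooden base plate, 20 mm thick, 230 by 430 mm, that carries the platter and the indicator on its rail. Origin on the table under the platter's axis; z up, y points along the plate from the platter to the plunger, dial and blue fin; the plate reaches from y = -120 to +310 mm.
- spindle (a point): point on the platter's vertical turning axis, 87 mm above the table. The platter is a silver disc 190 mm across, its edge 55 to 77 mm above the table, with a black mat (top at 81 mm). A steel pin stands on the axis up to 111 mm above the table.
- platter (a joint): angle of the platter in rad, growing anticlockwise seen from above; at 0 the knob's arm points along x of the stand. It turns endlessly either way, takes about 3 N at the knob and stays where left. The rim is bent outward: a high spot some 50 degrees wide, and a lower second bulge elsewhere, both at places unknown relative to the knob.
- knob_grip (a point): centre, half-way up, of the red upright knob that turns the platter: a cylinder 24 mm across, 60 mm tall (87 to 147 mm above the table), on a brass arm 60 mm from the platter's axis. It spins freely on its own pin, so a hand of fixed orientation can carry it round the axis in full circles.
- carriage_grip (a point): middle of the blue upright fin of the indicator's carriage, 115 mm above the table. The fin is 14 mm thick along the sliding direction (y of the stand), 40 mm wide across it, and stands 54 to 139 mm above the table. The round white dial, 74 mm across, its face and needle up to 84 mm above the table, has its centre 72 mm from the fin on the platter's side.
- carriage (a joint): travel of the indicator carriage in m: 0 is drawn back, 0.030 is fully in against its stop (towards the platter, the stand's -y direction). Takes 6 to 10 N and stays where it is left.
- plunger_tip (a point): front of the sprung copper-tipped plunger of the indicator, 66 mm above the table, level with the middle of the platter's edge. It moves along the line from fin to axis, up to 11 mm, against at most 3.5 N.
- needle (a joint): angle in rad of the dial's red needle: 0 with the plunger free, growing clockwise seen from above by 0.5 rad for each mm that the plunger is pushed in (one black tick per mm). With the indicator fully in, the true part of the rim reads about 0.65, the top of the second bulge about 2.3, the high spot more.
- recorder: green recorder box 200 mm wide, 150 mm deep, with a face sloping up away from the robot. Origin on the table under the centre of the face, which is 80 mm up. A lamp bar 220 mm long, 30 mm wide, 20 mm thick runs level along y above the slide, its middle at x = 0 mm, z = 256 mm. Its post stands behind, at x = 82 mm. Frame: z up, y the way the slide is pushed.
- slide_grip (a point): middle of the orange paddle of the recorder's slide: 30 mm wide up the slope, 16 mm thick along its travel, standing 51 mm out of the face; this point is 26 mm out. Frame: z is the face's normal, 28 degrees from vertical, leaning to the robot; y is the push direction, level; x is up the slope. The lamp bar above forces a tool tilted 28 to 35 degrees, from the robot's side.
- record_slide (a joint): travel of the spring-return slide in m: 0 at rest (paddle 20 mm to the -y side of the face's centre), 0.040 at its end stop. The spring takes 1.4 N at the start and 5 N at the end, and throws the slide back when it is let go.
- oil_bottle_mid (a point): small amber oil bottle, 44 mm across, 85 mm tall, standing on the stand's base plate beside the carriage; point half-way up.
- screwdriver_mid (a point): screwdriver, 160 mm long, lying on the base plate on the other side of the carriage; point at its middle.
- brush_mid (a point): brush, 170 mm long, lying on the table beside the blue fin's end of the base plate; point at its middle.
- jar_mid (a point): green glass jar, 64 mm across, 90 mm tall; point half-way up.
- disc_mid (a point): black disc record, 170 mm across, lying flat; its centre.
- mug_mid (a point): blue mug, 80 mm across, 90 mm tall; point half-way up.

How it is judged:
On the way, in this order (a step that is already met when the one before it is completed fails the run):
1. the indicator is slid fully in, its plunger pressing on the rim (value of joint carriage above 0.0285 m and value of joint needle above 0.4 rad), for 0.1 s.
2. the high spot is under the plunger, with the indicator fully in and the platter at rest and let go (value of joint carriage above 0.0285 m and value of joint needle above 2.8 rad and velocity of joint platter between -0.05 and 0.05 rad/s and contact force between the fingers and stand below 0.2 N), for 0.3 s.
3. the recorder's slide is pushed to its end (value of joint carriage above 0.0285 m and value of joint needle above 2.8 rad and value of joint record_slide above 0.037 m), for 0.05 s.
4. the slide snaps back by its own spring (velocity of joint record_slide below -0.15 m/s).
At the end, for the whole second after the job is handed in: indicator fully in (over 28.5 of 30 mm), dial reading over 2.8 rad (within about 1.5 mm, or 12 degrees of turn, of the top of the high spot), slide back at rest (under 4 mm), nothing touched (value of joint carriage above 0.0285 m and value of joint needle above 2.8 rad and value of joint record_slide below 0.004 m).
It fails at once if a loose bystander is moved by more than 25 mm (distance of any of oil_bottle_mid, screwdriver_mid, brush_mid, jar_mid, disc_mid, mug_mid from where it was at the start of the episode above 0.025 m).
It also fails if it takes over 72 s, if anything falls off the work surface, if the arm or the gripper's body presses on something with over 40 N, if the wrist force passes 120 N, or if a joint passes its speed limit or range.

## Working session

There is one attempt and no reset: what is moved stays moved. The work goes in short steps, Python scripts to look and compute and a tool call to move; the robot and the scene stay as the last step left them, time stands still between calls to the robot, and variables do not carry over. Pictures are saved under pics/ and viewed, and the job is handed in when it is done.

Besides the shell and the picture viewer there is one more tool, called after "Request:" as name([rows], argument=value, ...), one row to a line, values as JSON. move_arm: Moves the arm, as the interface text tells. Its arguments: {"type":"object","properties":{"jaw":{"type":"array","items":{"type":"number"}},"offset":{"type":"array","items":{"type":"array","items":{"type":"number"}}},"roll":{"type":"array","items":{"type":"number"}},"grip_force":{"type":"number"}},"required":["jaw","offset","roll"]}

```bash
ls; mkdir -p pics; python3 - <<'E'
from station import arm
import cv2
s=arm.get_state(); print({k:(v if not hasattr(v,'round') else v) for k,v in s.items()})
for n in ["scene","top","wrist"]:
    f=arm.grab_frame(n); cv2.imwrite(f"pics/{n}0.png",f["pixels"])
    print(n,{k:v for k,v in f.items() if k!="pixels"})
    for th in ["spindle","knob_grip","carriage_grip","plunger_tip","slide_grip","stand","recorder","oil_bottle_mid","screwdriver_mid","brush_mid","jar_mid","disc_mid","mug_mid"] if n!="wrist" else []:
        r=arm.landmark_of(f,th); print(th,[(list(map(lambda v:round(float(v),4),a["position"])),round(a["p"],2)) for a in r[:2]])
E
```

```text
pics
{'t': 0.0, 'q': array([-9.95924728e-01,  3.59377113e-01,  1.10553527e-02, -3.66576633e-04,
       -1.22409922e+00, -2.88102267e-01]), 'qd': array([-0.00013643, -0.00173303,  0.00072604, -0.00159502, -0.00025273,
       -0.00096469]), 'joint_efforts': array([-6.73203385e-05, -5.82708943e+01,  2.93057066e+01,  6.99751899e+00,
        6.88341490e-03, -2.40185618e-04]), 'eef_pos': array([ 0.19074957, -0.64692158,  0.19722456]), 'ee_rot': array([-1.57066506e+00, -1.65561384e-03,  1.85744071e+00]), 'force': array([ 1.56435354,  0.41653852, -0.95773136]), 'moment': array([-0.03342058, -0.0021912 , -0.01519746]), 'width': 0.08781834142298621}
scene {'fovy': 54.187653255738105, 'cx': 318.3384857691067, 'cy': 188.48574330901084, 'dist_coeffs': array([0.00473119, 0.        , 0.        , 0.        , 0.        ]), 'position': array([ 1.32394962, -0.02994586,  0.73276016]), 'attitude': array([-2.28786385,  0.01790409,  1.4674203 ]), 'shot': 1}
spindle [([0.5571, 0.0491, 0.0912], 0.9)]
knob_grip [([0.6076, 0.0201, 0.1192], 0.61)]
carriage_grip [([0.5253, 0.3199, 0.1127], 0.58), ([0.4488, 0.26,
[... 1268 characters left out ...]
81, 0.4546, 0.011], 0.79)]
jar_mid [([0.7655, -0.1774, 0.0423], 0.66), ([0.7947, -0.0153, 0.0015], 0.41)]
disc_mid [([0.7976, -0.0127, 0.003], 0.65)]
mug_mid []
wrist {'fovy': 67.14264352253508, 'cx': 324.94042218566335, 'cy': 205.45007184340565, 'dist_coeffs': array([-0.01782809,  0.        ,  0.        ,  0.        ,  0.        ]), 'hand_eye': array([[ 9.99999876e-01, -3.21534887e-04,  3.80880323e-04,
         4.20846765e-04],
       [-4.55753137e-04, -2.80371938e-01,  9.59891332e-01,
        -1.86879769e-01],
       [-2.01850397e-04, -9.59891386e-01, -2.80372050e-01,
         7.55033685e-02],
       [ 0.00000000e+00,  0.00000000e+00,  0.00000000e+00,
         1.00000000e+00]]), 'shot': 3}
```

View pics/scene0.png

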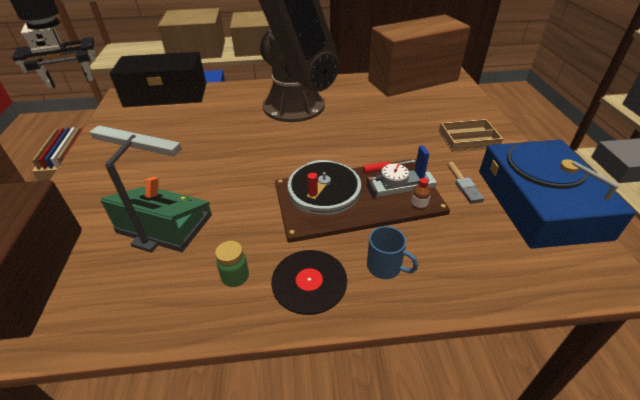

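View pics/top0.png

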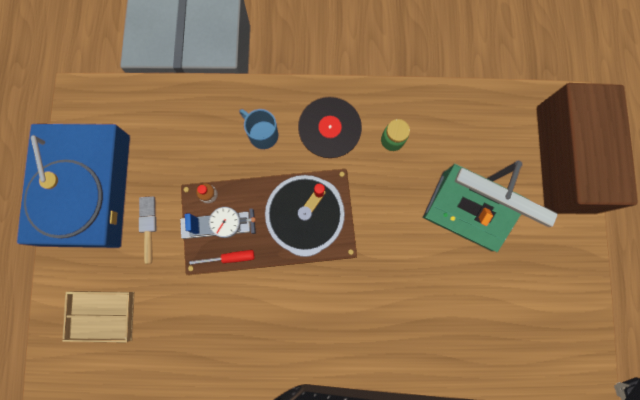

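View pics/wrist0.png

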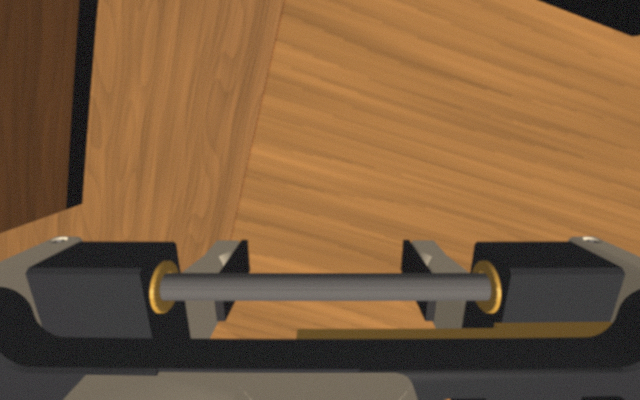

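Request:
move_arm([
  [0.03,-0.026,-0.03],
  [0.03,-0.026,-0.03],
  [0.03,-0.026,-0.03],
  [0.03,-0.026,-0.03],
  [0.03,-0.026,-0.03],
], jaw=[0,0,0,0,0], roll=[0.176,0,0,0,0])

```text
t: 2.08
eef_pos: [0.3179, -0.4764, 0.3292]
ee_rot: [-1.571, 0.0, 1.682]
force: [1.0, -0.7, -0.2]
width: 0.0874
```

Request:
move_arm([
  [0.05,0,-0.02],
  [0.05,0,-0.02],
  [0.05,0,-0.02],
  [0.05,0,-0.02],
  [0.05,0,-0.02],
], jaw=[0,0,0,0,0], roll=[0,0,0,0,0])

```text
t: 2.7
eef_pos: [0.389, -0.2165, 0.3285]
ee_rot: [-1.572, 0.0, 1.681]
force: [1.3, -0.3, -0.7]
width: 0.0874
```

Request:
move_arm([
  [0.05,0,-0.02],
  [0.05,0,-0.02],
  [0.05,0,-0.02],
  [0.05,0,-0.02],
  [0.05,0,-0.02],
], jaw=[0,0,0,0,0], roll=[0,0,0,0,0])

```text
t: 3.32
eef_pos: [0.4608, 0.0433, 0.3287]
ee_rot: [-1.572, -0.0, 1.682]
force: [1.4, 0.1, 0.5]
width: 0.0879
```

Request:
move_arm([
  [0.05,0,-0.015],
  [0.05,0,-0.015],
  [0.05,0,-0.015],
  [0.05,0,-0.015],
  [0.05,0,-0.015],
], jaw=[0,0,0,0,0], roll=[0,0,0,0,0])

```text
t: 3.95
eef_pos: [0.5077, 0.3, 0.3284]
ee_rot: [-1.571, -0.0, 1.682]
force: [-0.0, -0.2, 0.6]
width: 0.0877
```

```bash
cat > h.py <<'E'
from station import arm
import numpy as np, cv2
from scipy.spatial.transform import Rotation as R
def shot(n,name):
    s=arm.get_state(); f=arm.grab_frame(n); cv2.imwrite(f"pics/{name}.png",f["pixels"]); return s,f
def lm(f,ths):
    for th in ths:
        r=arm.landmark_of(f,th); print(th,[([round(float(v),4) for v in a["position"]],round(a["p"],2)) for a in r[:2]])
def totool(s,target):
    M=R.from_euler('xyz',s["ee_rot"]).as_matrix(); return (M.T@(np.array(target)-s["eef_pos"])).round(4)
E
python3 - <<'E'
from h import *
s,f=shot("wrist","w1"); print(s["eef_pos"])
lm(f,["carriage_grip","spindle","knob_grip","plunger_tip","stand"])
s,f=shot("scene","s1"); lm(f,["carriage_grip","spindle","knob_grip"])
print(totool(s,[.525,.318,.11]))
E
```

```text
[0.50765842 0.29996002 0.32842758]
carriage_grip [([0.5261, 0.3165, 0.1179], 0.59)]
spindle [([0.5515, 0.0539, 0.0887], 0.89), ([0.5536, 0.05, -0.0011], 0.7)]
knob_grip [([0.5966, 0.0206, 0.1196], 0.65)]
plunger_tip [([0.5411, 0.1755, 0.0634], 0.42)]
stand [([0.5538, 0.0504, -0.0012], 0.92)]
carriage_grip [([0.5256, 0.3168, 0.1118], 0.94)]
spindle [([0.5541, 0.0513, 0.0874], 0.97), ([0.7755, 0.1655, 0.0446], 0.31)]
knob_grip [([0.6084, 0.0195, 0.119], 0.58), ([0.5204, 0.4526, 0.0065], 0.3)]
[ 0.0183  0.2183 -0.0196]
```

View pics/w1.png

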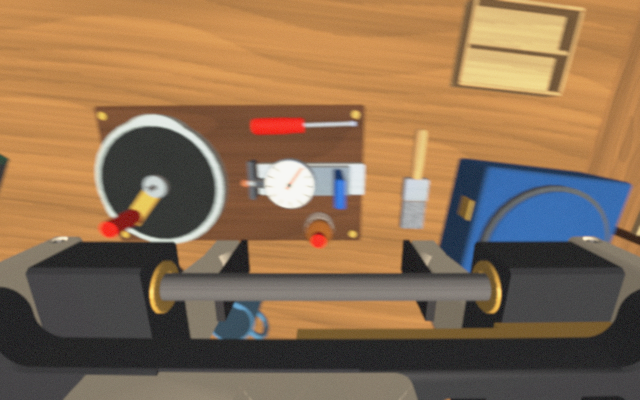

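View pics/s1.png

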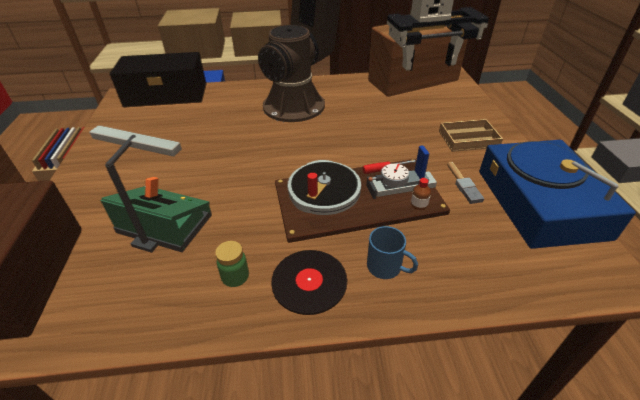

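Request:
move_arm([
  [0.015,0.05,-0.02],
  [0,0.05,0],
  [0,0.05,0],
  [0,0.05,0],
  [0,0.02,0],
], jaw=[0,0,0,0,0], roll=[0,0,0,0,0])

```text
t: 5.08
eef_pos: [0.5245, 0.3134, 0.1053]
ee_rot: [-1.568, 0.002, 1.68]
force: [0.4, 0.2, 1.6]
width: 0.0879
```

Request:
move_arm([
  [0,0,0],
  [0,0,0],
  [0,0,0],
  [0,0,0],
  [0,0,0],
], jaw=[0.5,1,1,1,1], roll=[0,0,0,0,0], grip_force=15)

```text
t: 5.7
eef_pos: [0.5259, 0.3155, 0.1087]
ee_rot: [-1.571, -0.001, 1.682]
force: [-0.8, 0.5, 0.2]
width: 0.0427
```

```bash
python3 - <<'E'
from h import *
s,f=shot("scene","s2");print(s)
s,f=shot("wrist","w2")
E
```

```text
{'t': 5.7, 'q': array([ 8.58376846e-01,  3.28060968e-01, -2.49701661e-01,  2.95911195e-05,
       -9.92211346e-01, -2.31833298e+00]), 'qd': array([ 0.00092371,  0.00449492, -0.00105849, -0.00142627,  0.00070998,
       -0.00175327]), 'joint_efforts': array([-1.62406376e-02, -5.27016914e+01,  2.60995996e+01,  6.15560755e+00,
       -8.32132436e-02, -1.13935280e-05]), 'eef_pos': array([0.52593847, 0.3154681 , 0.10868425]), 'ee_rot': array([-1.57141626e+00, -5.40884424e-04,  1.68165286e+00]), 'force': array([-0.84711671,  0.53060759,  0.1943367 ]), 'moment': array([ 0.01135306,  0.0759039 , -0.08013922]), 'width': 0.0427138228620594}
```

View pics/s2.png

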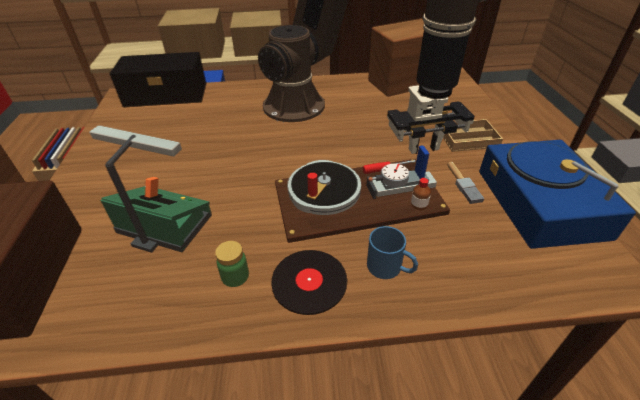

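View pics/w2.png

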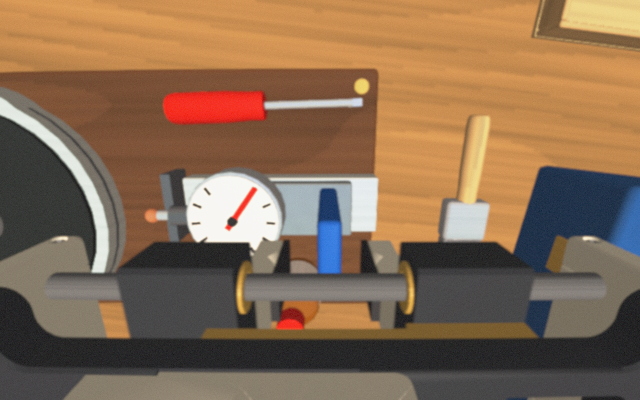

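Request:
move_arm([
  [0,0,0],
  [0,0,0],
  [0,0,0],
  [0,0,0],
  [0,0,0],
], jaw=[1,1,1,1,1], roll=[0,0,0,0,0])

```text
t: 6.42
eef_pos: [0.5258, 0.3163, 0.1081]
ee_rot: [-1.571, -0.001, 1.682]
force: [-1.7, 5.8, -0.7]
width: 0.0135
```

Request:
move_arm([
  [-0.006,0,0],
  [-0.006,0,0],
  [-0.006,0,0],
  [-0.006,0,0],
  [0,0,0],
], jaw=[1,1,1,1,1], roll=[0,0,0,0,0])

```text
t: 7.05
eef_pos: [0.5285, 0.292, 0.1081]
ee_rot: [-1.571, -0.001, 1.682]
force: [-1.1, 4.8, -0.9]
width: 0.0133
```

Request:
move_arm([
  [-0.004,0,0],
  [-0.004,0,0],
  [-0.002,0,0],
  [0,0,0],
], jaw=[1,1,1,1], roll=[0,0,0,0])

```text
t: 7.55
eef_pos: [0.5292, 0.289, 0.1082]
ee_rot: [-1.574, -0.011, 1.683]
force: [-10.1, 29.6, -6.3]
width: 0.0176
```

```bash
python3 - <<'E'
from h import *
s,f=shot("wrist","w3"); print(s["eef_pos"],s["force"])
s,f=shot("top","t3"); 
I=f["pixels"][150:280,170:370]; cv2.imwrite("pics/t3c.png",cv2.resize(I,None,fx=4,fy=4,interpolation=cv2.INTER_CUBIC))
E
```

```text
[0.52920883 0.28902098 0.10820039] [-10.09486876  29.58489287  -6.31435951]
```

View pics/w3.png

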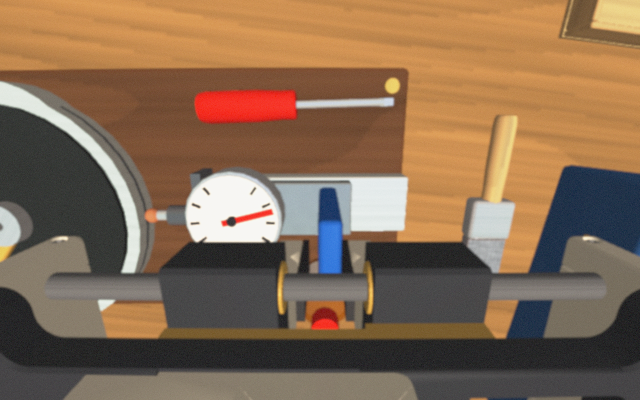

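View pics/t3c.png

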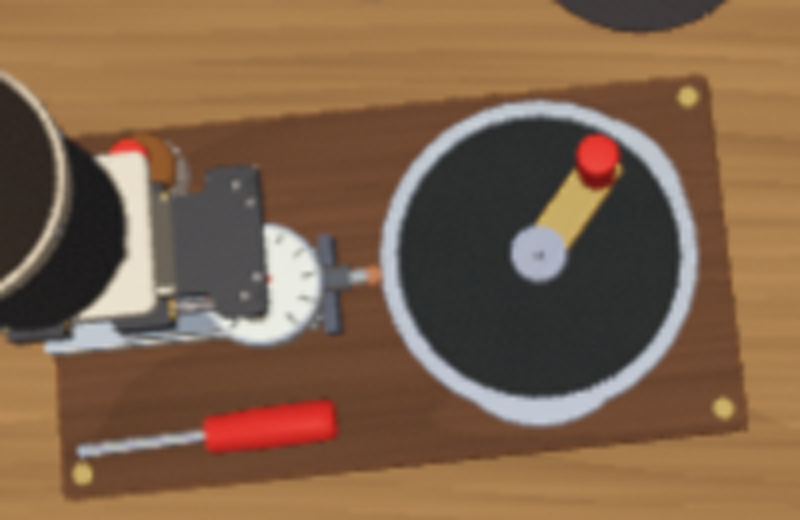

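Request:
move_arm([
  [0,0,0],
  [0,0,0],
  [0,0,0],
  [0,-0.05,0],
  [0,-0.05,0],
], jaw=[0.6,0.6,0.6,0.6,0.6], roll=[0,0,0,0,0])

```text
t: 8.28
eef_pos: [0.5293, 0.2801, 0.2089]
ee_rot: [-1.569, 0.003, 1.681]
force: [0.7, 1.7, -0.1]
width: 0.035
```

```bash
python3 - <<'E'
from h import *
s,f=shot("wrist","w4"); print(s["eef_pos"],s["force"])
lm(f,["carriage_grip","knob_grip","spindle","stand"])
s,f=shot("scene","s4");lm(f,["carriage_grip","knob_grip","spindle"])
s,f=shot("top","t4");lm(f,["carriage_grip","knob_grip","spindle"])
E
```

```text
[0.52934662 0.28006008 0.20890418] [ 0.73879963  1.65681387 -0.11552313]
carriage_grip [([0.5274, 0.2916, 0.1174], 0.74)]
knob_grip [([0.5983, 0.0225, 0.1163], 0.55), ([0.5557, 0.054, 0.0892], 0.32)]
spindle [([0.5538, 0.0538, 0.0891], 0.79), ([0.5976, 0.0207, 0.1174], 0.71)]
stand [([0.555, 0.0484, -0.0007], 0.61), ([0.5296, 0.2934, 0.1187], 0.58)]
carriage_grip [([0.5276, 0.2901, 0.1131], 0.96), ([0.5499, 0.1537, 0.0652], 0.46)]
knob_grip [([0.606, 0.0217, 0.1178], 0.6)]
spindle [([0.558, 0.0524, 0.0893], 0.84), ([0.5511, -0.3758, 0.1034], 0.28)]
carriage_grip [([0.5266, 0.2914, 0.1134], 0.83), ([0.7633, -0.1795, 0.042], 0.31)]
knob_grip [([0.6058, 0.016, 0.1176], 0.43)]
spindle [([0.5583, 0.0552, 0.0864], 0.61), ([0.5175, 0.4519, 0.0107], 0.26)]
```

View pics/w4.png

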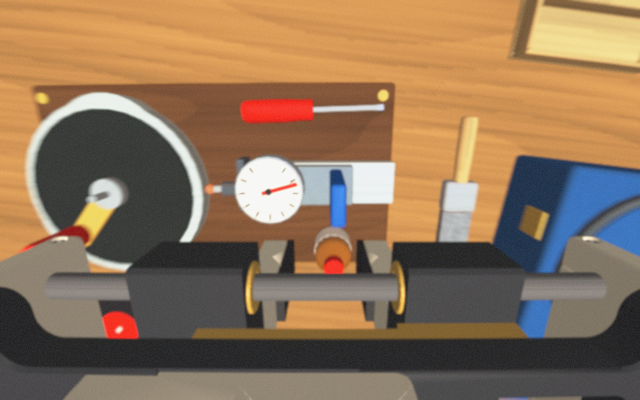

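Request:
move_arm([
  [-0.0536,0,-0.0095],
  [-0.0536,0,-0.0095],
  [-0.0536,0,-0.0095],
  [-0.0536,0,-0.0095],
  [-0.0536,0,-0.0095],
], jaw=[0.3,0.3,0.3,0.3,0.3], roll=[0,0,0,0,0])

```text
t: 9.55
eef_pos: [0.6067, 0.0188, 0.2082]
ee_rot: [-1.571, 0.0, 1.682]
force: [0.4, -0.2, 0.7]
width: 0.0615
```

Request:
move_arm([
  [0,0,0],
], jaw=[0.3], roll=[0])

```text
t: 9.68
eef_pos: [0.6068, 0.0171, 0.2077]
ee_rot: [-1.57, 0.001, 1.677]
force: [-0.7, 0.7, 0.1]
width: 0.0612
```

```bash
python3 - <<'E'
from h import *
s,f=shot("wrist","w5"); print(s["eef_pos"],s["width"])
lm(f,["knob_grip","spindle"])
print(totool(s,[.606,.019,.105]))
s,f=shot("scene","s5");
cv2.imwrite("pics/s5c.png",cv2.resize(f["pixels"][60:260,260:480],None,fx=3,fy=3))
E
```

```text
[0.60681221 0.01705325 0.20768974] 0.061224422137294586
knob_grip [([0.5966, 0.0211, 0.1165], 0.68)]
spindle [([0.5528, 0.0517, 0.0905], 0.59)]
[0.0021 0.1027 0.0005]
```

View pics/w5.png

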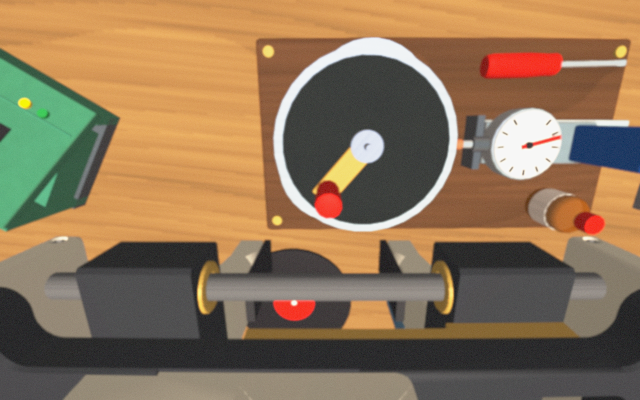

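View pics/s5c.png

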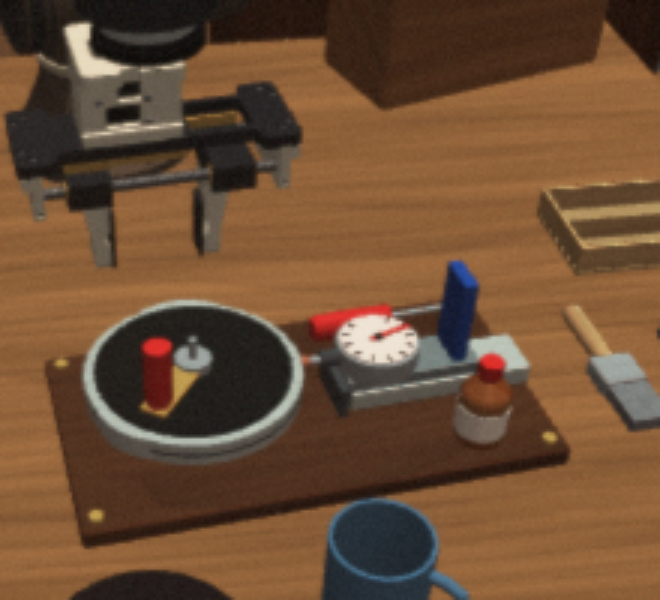

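Request:
move_arm([
  [0.001,0.03,0.002],
  [0,0.03,0],
  [0,0.03,0],
  [0,0.01,0],
  [0,0,0],
], jaw=[0.3,0.3,0.3,0.3,0.3], roll=[0,0,0,0,0])

```text
t: 10.5
eef_pos: [0.6042, 0.0219, 0.1082]
ee_rot: [-1.57, 0.0, 1.683]
force: [0.4, 0.3, 0.1]
width: 0.0612
```

```bash
python3 - <<'E'
from h import *
s,f=shot("wrist","w6"); print(s["eef_pos"],s["width"],s["force"])
lm(f,["knob_grip","spindle"])
s,f=shot("scene","s6");lm(f,["knob_grip","spindle"])
cv2.imwrite("pics/s6c.png",cv2.resize(f["pixels"][60:260,260:480],None,fx=3,fy=3))
E
```

```text
[0.60423021 0.02186105 0.10817025] 0.061221845845625004 [0.43510421 0.26678274 0.06225501]
knob_grip [([0.5992, 0.0221, 0.1173], 0.73)]
spindle [([0.5547, 0.054, 0.0886], 0.69)]
knob_grip [([0.6069, 0.0214, 0.1181], 0.57)]
spindle [([0.556, 0.0503, 0.0873], 0.81)]
```

View pics/w6.png

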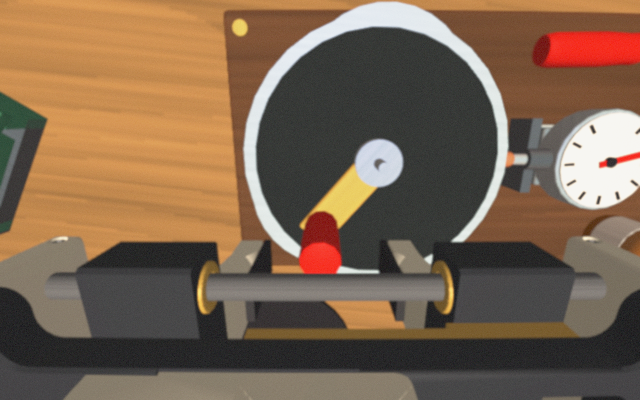

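View pics/s6c.png

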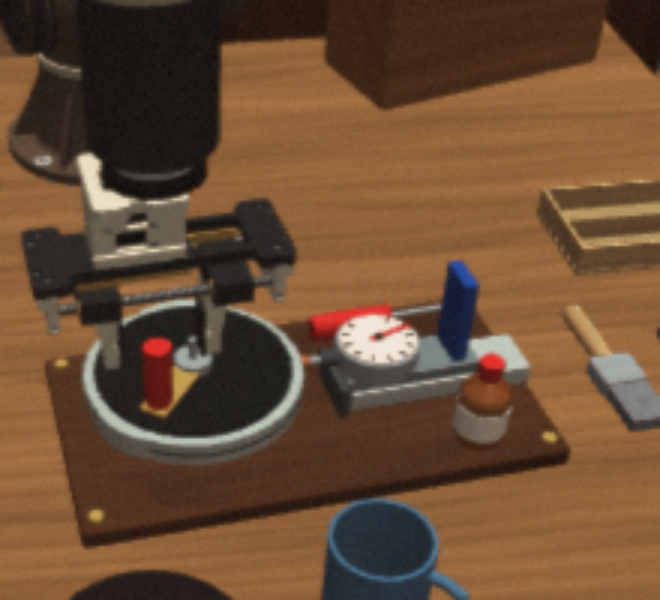

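```bash
cat >> h.py <<'E'
def proj(f,pts,s=None):
    pts=np.atleast_2d(pts).astype(float)
    if "hand_eye" in f:
        M=R.from_euler('xyz',s["ee_rot"]).as_matrix(); H=f["hand_eye"]
        Rc=M@H[:3,:3]; pc=s["eef_pos"]+M@H[:3,3]
    else:
        Rc=R.from_euler('xyz',f["attitude"]).as_matrix(); pc=f["position"]
    fl=f["pixels"].shape[0]/2/np.tan(np.radians(f["fovy"])/2)
    K=np.array([[fl,0,f["cx"]],[0,fl,f["cy"]],[0,0,1.]])
    rv=cv2.Rodrigues(Rc.T)[0]
    return cv2.projectPoints(pts,rv,-Rc.T@pc,K,f["dist_coeffs"])[0].reshape(-1,2)
E
python3 - <<'E'
from h import *
P=[[.604,.0219,.108],[.606,.0195,.147],[.606,.0195,.087],[.596,.021,.147],[.596,.021,.087],[.556,.052,.111]]
for n in ["scene","wrist","top"]:
    s,f=shot(n,n+"x"); q=proj(f,P,s); print(n,q.round(1).tolist())
    if n=="scene": print(((q-[260,60])*3).round())
E
```

```text
scene [[313.6, 187.3], [312.3, 175.5], [312.9, 194.3], [312.5, 172.8], [313.2, 191.6], [323.6, 173.1]]
[[161. 382.]
 [157. 346.]
 [159. 403.]
 [158. 338.]
 [160. 395.]
 [191. 339.]]
wrist [[325.2, 234.3], [320.6, 264.0], [321.6, 225.9], [325.3, 247.5], [325.2, 213.2], [382.3, 169.1]]
top [[317.9, 191.2], [319.2, 187.3], [318.8, 192.0], [318.5, 191.6], [318.2, 196.1], [304.9, 211.0]]
```

```bash
python3 - <<'E'
from h import *
s,f=shot("scene","scx"); M=R.from_euler('xyz',s["ee_rot"]).as_matrix()
pts=[s["eef_pos"]+M@np.array([a,b,c]) for a in(-.031,-.052,.031,.052) for b in (0,-.05) for c in (-.0095,.0095)]
q=proj(f,pts,s); I=cv2.resize(f["pixels"][120:220,270:370],None,fx=6,fy=6,interpolation=cv2.INTER_CUBIC)
for p in q: cv2.circle(I,tuple(int(v) for v in (p-[270,120]+.5)*6),3,(0,255,255),-1)
cv2.imwrite("pics/scx.png",I)
E
```

```text
(no output)
```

View pics/scx.png

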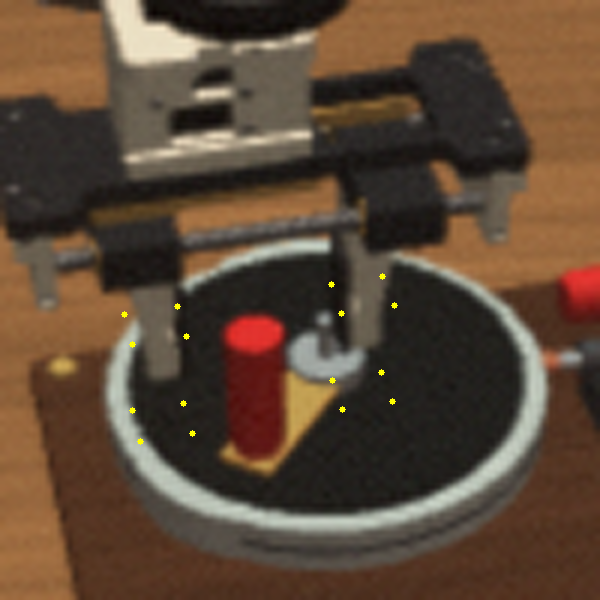

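```bash
python3 - <<'E'
from h import *
s,f=shot("scene","tmp"); M=R.from_euler('xyz',s["ee_rot"]).as_matrix()
p0=np.array([0.6068,0.0171,0.2077])
pts=[p0+M@np.array([a,b,c]) for a in(-.031,-.052,.031,.052) for b in (0,-.05) for c in (-.0095,.0095)]
q=proj(f,pts,s); I=cv2.resize(cv2.imread("pics/s5.png")[60:180,250:370],None,fx=5,fy=5,interpolation=cv2.INTER_CUBIC)
for p in q: cv2.circle(I,tuple(int(v) for v in (p-[250,60]+.5)*5),3,(0,255,255),-1)
cv2.imwrite("pics/s5x.png",I)
E
```

```text
(no output)
```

View pics/s5x.png

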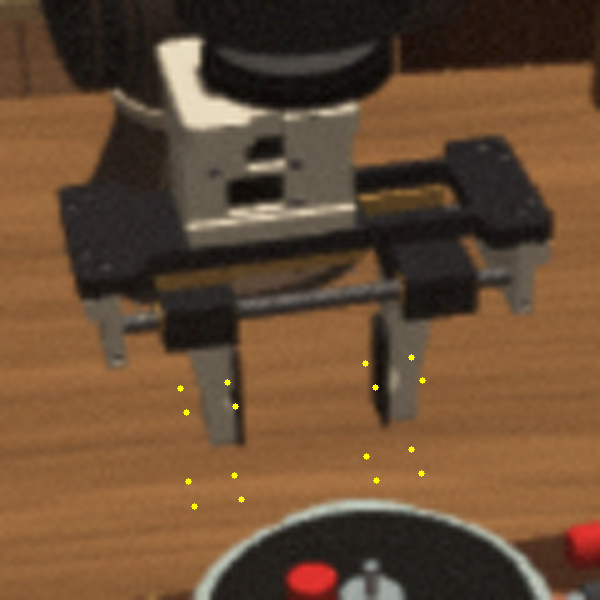

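```bash
python3 - <<'E'
from h import *
s,f=shot("wrist","wx")
M=R.from_euler('xyz',s["ee_rot"]).as_matrix()
I=f["pixels"].copy()
for b,col in ((0,(0,255,255)),(-.019,(255,0,255)),(-.05,(0,255,0))):
  pts=[s["eef_pos"]+M@np.array([a,b,c]) for a in(-.031,-.052,.031,.052) for c in (-.0095,.0095)]
  for p in proj(f,pts,s): cv2.circle(I,tuple(int(round(v)) for v in p),3,col,-1)
cv2.imwrite("pics/wx.png",I)
E
```

```text
(no output)
```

View pics/wx.png

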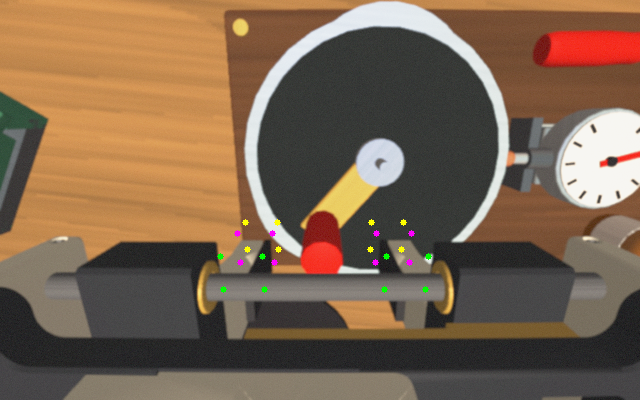

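Request:
move_arm([
  [0,0.01,0],
  [0,0.005,0],
  [0,0,0],
  [0,0,0],
], jaw=[0.3,0.3,0.8,1], roll=[0,0,0,0], grip_force=10)

```text
t: 11.6
eef_pos: [0.6044, 0.0212, 0.0931]
ee_rot: [-1.571, 0.0, 1.682]
force: [0.7, 0.2, -0.0]
width: 0.047
```

Request:
move_arm([
  [0,0,0],
  [0,0,0],
  [0,0,0],
  [0,0,0],
  [0,0,0],
], jaw=[1,1,1,1,1], roll=[0,0,0,0,0])

```text
t: 12.22
eef_pos: [0.6046, 0.0209, 0.0934]
ee_rot: [-1.571, 0.0, 1.682]
force: [1.4, -4.2, 1.3]
width: 0.0237
```

```bash
python3 - <<'E'
from h import *
s,f=shot("wrist","w7"); print(s["eef_pos"],s["width"],s["force"])
s,f=shot("scene","s7");
cv2.imwrite("pics/s7c.png",cv2.resize(f["pixels"][120:220,270:370],None,fx=6,fy=6,interpolation=cv2.INTER_CUBIC))
E
```

```text
[0.60455522 0.02091677 0.09339306] 0.02368810823803363 [ 1.44665977 -4.19402699  1.25713088]
```

View pics/s7c.png

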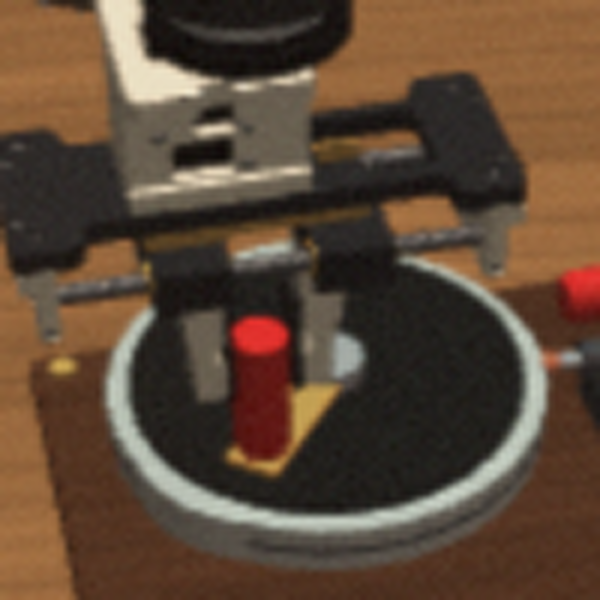

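View pics/w7.png

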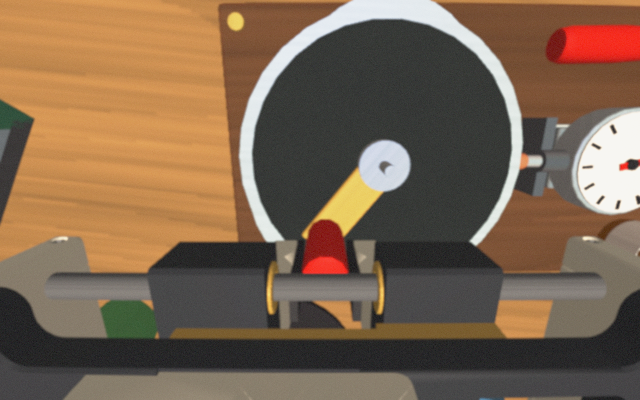

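```bash
python3 - <<'E'
import numpy as np
for ph in range(-33,-400,-10):
    m=np.radians(ph-5); d=2*60*np.sin(np.radians(5)); a=m-np.pi/2-np.radians(96.4)
    print(ph,"->",ph-10,round(d*np.cos(a),1),round(d*np.sin(a),1), end=" | ")
E
```

```text
-33 -> -43 -7.5 7.3 | -43 -> -53 -6.1 8.5 | -53 -> -63 -4.5 9.4 | -63 -> -73 -2.8 10.1 | -73 -> -83 -1.0 10.4 | -83 -> -93 0.8 10.4 | -93 -> -103 2.6 10.1 | -103 -> -113 4.3 9.5 | -113 -> -123 5.9 8.6 | -123 -> -133 7.3 7.5 | -133 -> -143 8.5 6.1 | -143 -> -153 9.4 4.5 | -153 -> -163 10.1 2.8 | -163 -> -173 10.4 1.0 | -173 -> -183 10.4 -0.8 | -183 -> -193 10.1 -2.6 | -193 -> -203 9.5 -4.3 | -203 -> -213 8.6 -5.9 | -213 -> -223 7.5 -7.3 | -223 -> -233 6.1 -8.5 | -233 -> -243 4.5 -9.4 | -243 -> -253 2.8 -10.1 | -253 -> -263 1.0 -10.4 | -263 -> -273 -0.8 -10.4 | -273 -> -283 -2.6 -10.1 | -283 -> -293 -4.3 -9.5 | -293 -> -303 -5.9 -8.6 | -303 -> -313 -7.3 -7.5 | -313 -> -323 -8.5 -6.1 | -323 -> -333 -9.4 -4.5 | -333 -> -343 -10.1 -2.8 | -343 -> -353 -10.4 -1.0 | -353 -> -363 -10.4 0.8 | -363 -> -373 -10.1 2.6 | -373 -> -383 -9.5 4.3 | -383 -> -393 -8.6 5.9 | -393 -> -403 -7.5 7.3 |
```

Request:
move_arm([
  [-0.0075,0,0.0073],
  [-0.0061,0,0.0085],
  [-0.0045,0,0.0094],
  [-0.0028,0,0.0101],
  [0,0,0],
], jaw=[1,1,1,1,1], roll=[0,0,0,0,0])

```text
t: 12.95
eef_pos: [0.5709, -0.0045, 0.0934]
ee_rot: [-1.571, 0.001, 1.681]
force: [1.5, -6.6, 1.6]
width: 0.0238
```

```bash
python3 - <<'E'
from h import *
s,f=shot("top","t8"); print(s["eef_pos"],s["width"],s["force"])
a=cv2.resize(f["pixels"][160:270,190:360],None,fx=4,fy=4,interpolation=cv2.INTER_CUBIC)
s,f=shot("scene","s8")
b=cv2.resize(f["pixels"][140:220,270:440],None,fx=4,fy=4,interpolation=cv2.INTER_CUBIC)
cv2.imwrite("pics/c8.png",cv2.resize(np.vstack([a,b]),None,fx=.78,fy=.78))
E
```

```text
[ 0.57094729 -0.00447261  0.09338168] 0.023766045018356094 [ 1.50452069 -6.64175198  1.61884391]
```

View pics/c8.png

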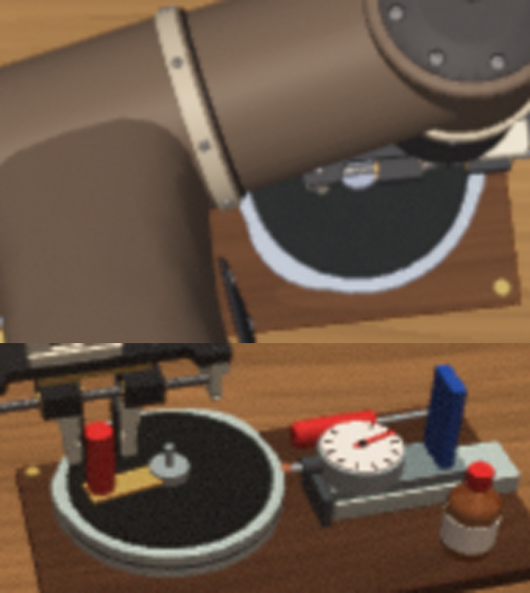

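Request:
move_arm([
  [-0.001,0,0.0104],
  [0.0008,0,0.0104],
  [0.0026,0,0.0101],
  [0,0,0],
], jaw=[1,1,1,1], roll=[0,0,0,0])

```text
t: 13.55
eef_pos: [0.5391, -0.0053, 0.0934]
ee_rot: [-1.569, 0.001, 1.681]
force: [-2.8, -5.1, 4.8]
width: 0.0237
```

```bash
cat > see.py <<'E'
import sys
from h import *
s,f=shot("scene","s"+sys.argv[1]); print(s["t"],s["eef_pos"],s["width"],s["force"])
b=cv2.resize(f["pixels"][145:215,340:430],None,fx=6,fy=6,interpolation=cv2.INTER_CUBIC)
c=cv2.resize(f["pixels"][120:220,270:340],None,fx=4,fy=4,interpolation=cv2.INTER_CUBIC)
b=cv2.copyMakeBorder(b,0,0,0,c.shape[1],cv2.BORDER_CONSTANT); b[:400,-c.shape[1]:]=c
cv2.imwrite("pics/c%s.png"%sys.argv[1],b)
E
python3 see.py 9
```

```text
13.55 [ 0.53910235 -0.00526354  0.09337751] 0.023710071608732453 [-2.76070949 -5.12794609  4.78537903]
```

View pics/c9.png

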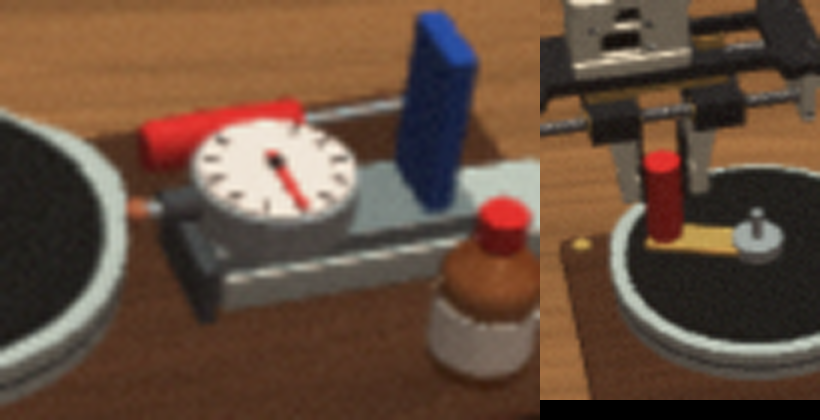

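```bash
cat > dial.py <<'E'
import sys
from h import *
def dial(img,f,yfin):  # rectify 80mm square about dial centre; image up=+x world, left=+y
    fin=np.array(yfin); c=fin+0.072*np.array([.113,-.9936])
    N=320; h=.04
    cor=np.array([[c[0]+h,c[1]+h,.084],[c[0]+h,c[1]-h,.084],[c[0]-h,c[1]-h,.084],[c[0]-h,c[1]+h,.084]])
    q=proj(f,cor).astype(np.float32)
    H=cv2.getPerspectiveTransform(q,np.float32([[0,0],[N,0],[N,N],[0,N]]))
    w=cv2.warpPerspective(img,H,(N,N),flags=cv2.INTER_CUBIC)
    # centre = white disc centroid
    hsv=cv2.cvtColor(w,cv2.COLOR_BGR2HSV)
    white=((hsv[...,1]<60)&(hsv[...,2]>170)).astype(np.uint8)
    white=cv2.morphologyEx(white,cv2.MORPH_CLOSE,np.ones((25,25)))
    n,l,st,ce=cv2.connectedComponentsWithStats(white); k=1+np.argmax(st[1:,4]); (cx,cy),r=cv2.minEnclosingCircle(np.argwhere(l==k)[:,::-1].astype(np.float32))
    yy,xx=np.mgrid[:N,:N]; d=np.hypot(xx-cx,yy-cy)
    red=((hsv[...,0]<8)|(hsv[...,0]>172))&(hsv[...,1]>120)&(d>30)&(d<110)
    v=np.exp(1j*np.arctan2(-(yy-cy)[red],(xx-cx)[red])).mean() if red.any() else 0
    return w,(cx,cy,r),red.sum(),np.degrees(np.angle(v)),abs(v)
if __name__=="__main__":
    f=arm.grab_frame("scene")
    for n,y in (("s1",(.5257,.3168)),("s2",(.5257,.3168)),("s4",(.5273,.2907)),("s8",(.5273,.2907)),("s9",(.5273,.2907))):
        w,c,nr,a,coh=dial(cv2.imread(f"pics/{n}.png"),f,y); print(n,np.round(c,0),nr,round(a,1),round(coh,2)); cv2.imwrite(f"pics/d_{n}.png",w)
E
python3 dial.py; python3 -c "
import cv2,numpy as np
cv2.imwrite('pics/dd.png',cv2.resize(np.hstack([cv2.imread(f'pics/d_{n}.png') for n in ('s2','s4','s9')]),None,fx=.8,fy=.8))"
```

```text
s1 [161. 141. 147.] 1236 -112.4 1.0
s2 [161. 142. 148.] 1208 -112.3 1.0
s4 [165. 132. 144.] 1690 -140.8 0.99
s8 [163. 132. 145.] 1708 -140.1 0.99
s9 [164. 132. 145.] 1589 106.3 0.73
```

View pics/dd.png

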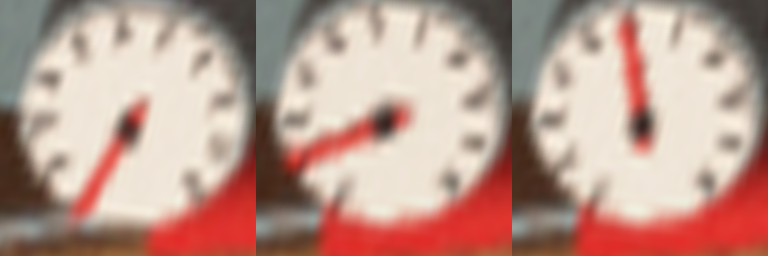

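```bash
cat > rd.py <<'E'
import sys
from h import *
from dial import dial
def read(img,f,y=(.5273,.2907)):
    w,c,_,_,_=dial(img,f,y); hsv=cv2.cvtColor(w,cv2.COLOR_BGR2HSV); yy,xx=np.mgrid[:320,:320]
    dx,dy=xx-161,154-yy; d=np.hypot(dx,dy)
    red=((hsv[...,0]<8)|(hsv[...,0]>172))&(hsv[...,1]>110)&(d>42)&(d<95)
    a=np.angle(np.exp(1j*np.arctan2(dy,dx)[red]).mean()); return w,a
if __name__=="__main__":
    f=arm.grab_frame("scene") if len(sys.argv)<2 or sys.argv[1]!="t" else arm.grab_frame("scene")
    a0=read(cv2.imread("pics/s2.png"),f,(.5257,.3168))[1]
    if sys.argv[1]=="t":
        for n in ("s4","s8","s9"): print(n,(a0-read(cv2.imread(f"pics/{n}.png"),f)[1])%(2*np.pi))
    else:
        s=arm.get_state(); cv2.imwrite(f"pics/s{sys.argv[1]}.png",f["pixels"]); w,a=read(f["pixels"],f); cv2.imwrite(f"pics/d{sys.argv[1]}.png",w)
        print(s["t"],s["eef_pos"],s["force"],"needle",(a0-a)%(2*np.pi))
E
python3 rd.py t
```

```text
s4 0.6888857490742466
s8 0.6939003394515728
s9 2.5172840955116933
```

Request:
move_arm([
  [0.0022,0,0.0048],
  [0,0,0],
], jaw=[1,1], roll=[0,0])

```text
t: 13.95
eef_pos: [0.5345, -0.0039, 0.0934]
ee_rot: [-1.569, 0.001, 1.682]
force: [-1.7, -7.0, 5.0]
width: 0.0237
```

```bash
python3 rd.py 10
```

```text
14.0 [ 0.53454187 -0.00389727  0.0933756 ] [-2.61410287 -7.25149576  5.28795901] needle 3.0769306211817806
```

Request:
move_arm([
  [0.0022,0,0.0047],
  [0,0,0],
], jaw=[1,1], roll=[0,0])

```text
t: 14.25
eef_pos: [0.5296, -0.002, 0.0934]
ee_rot: [-1.569, 0.001, 1.682]
force: [-2.9, -6.4, 5.6]
width: 0.0237
```

```bash
python3 rd.py 11
```

```text
14.3 [ 0.52959385 -0.00203729  0.09334811] [-3.08684112 -6.19190375  5.35824396] needle 3.4891171039036637
```

Request:
move_arm([
  [0.0029,0,0.0043],
  [0,0,0],
], jaw=[1,1], roll=[0,0])

```text
t: 14.55
eef_pos: [0.5248, 0.0004, 0.0933]
ee_rot: [-1.569, 0.001, 1.681]
force: [-3.1, -5.9, 5.8]
width: 0.0235
```

```bash
python3 rd.py 12
```

```text
14.6 [5.24782539e-01 3.51956787e-04 9.33537922e-02] [-1.57899901 -5.55292664  6.1928595 ] needle 3.6232826367888396
```

Request:
move_arm([
  [0.0029,0,0.0043],
  [0,0,0],
], jaw=[1,1], roll=[0,0])

```text
t: 14.85
eef_pos: [0.5203, 0.0031, 0.0933]
ee_rot: [-1.569, 0.0, 1.682]
force: [-3.9, -4.0, 5.4]
width: 0.0233
```

```bash
python3 rd.py 13
```

```text
14.9 [0.52023701 0.00305925 0.0933215 ] [-2.97927543 -3.96524878  6.64312859] needle 3.5463311744364487
```

Request:
move_arm([
  [-0.002,0,-0.0028],
  [0,0,0],
  [0,0,0],
  [0,0,0],
  [0,0,0],
], jaw=[1,1,0.3,0.3,0.3], roll=[0,0,0,0,0])

```text
t: 15.52
eef_pos: [0.5245, 0.0022, 0.093]
ee_rot: [-1.571, -0.0, 1.682]
force: [0.3, -0.1, 0.5]
width: 0.048
```

```bash
python3 rd.py 14; python3 see.py 14b
```

```text
15.575 [0.52446073 0.0021836  0.09303351] [ 0.18325729 -0.13929605  0.12652921] needle 3.621585483671638
15.575 [0.52446073 0.0021836  0.09303351] 0.05157398630422917 [ 0.18325729 -0.13929605  0.12652921]
```

View pics/c14b.png

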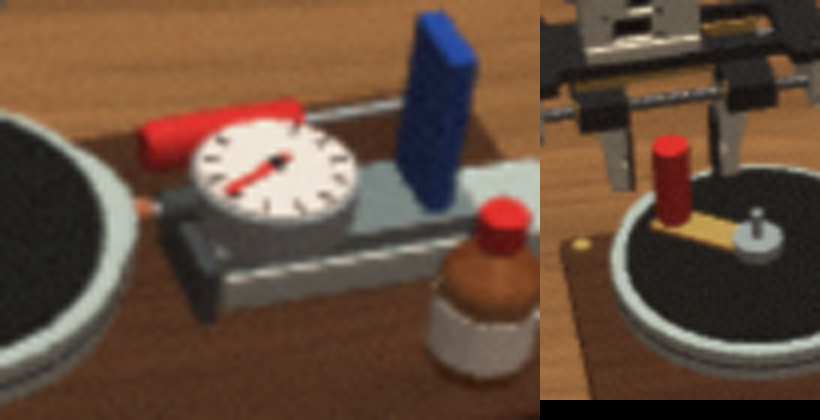

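Request:
move_arm([
  [0,0,0],
  [0,-0.03,0],
  [0,-0.06,0],
  [0,-0.06,0],
  [0,-0.06,0],
], jaw=[0.3,0.3,0.3,0.3,0.3], roll=[0,0,0,0,0])

```text
t: 16.25
eef_pos: [0.5241, 0.0018, 0.3053]
ee_rot: [-1.571, -0.0, 1.682]
force: [1.8, -0.0, 0.4]
width: 0.0612
```

```bash
python3 rd.py 15; python3 see.py 15b
```

```text
16.3 [0.52744464 0.00143009 0.31420389] [ 3.10918725  0.18504598 10.81394869] needle 3.622881333586051
16.3 [0.52744464 0.00143009 0.31420389] 0.0614197253949208 [ 3.10918725  0.18504598 10.81394869]
```

View pics/c15b.png

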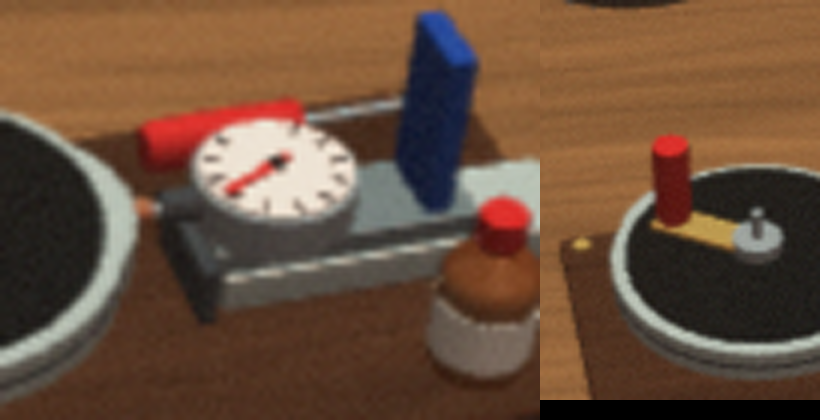

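Request:
move_arm([
  [0,-0.06,0],
  [0,-0.04,0],
  [0,0,0],
  [0,0,0],
  [0,0,0],
], jaw=[1,1,1,1,1], roll=[0,0.15,0.15,0.15,0.147])

```text
t: 16.98
eef_pos: [0.5244, 0.002, 0.4031]
ee_rot: [-1.571, -0.0, 1.08]
force: [1.0, -0.4, 0.4]
width: 0.017
```

Request:
move_arm([
  [-0.045,0,-0.04],
  [-0.045,0,-0.04],
  [-0.045,0,-0.04],
  [-0.045,0,-0.04],
  [-0.045,0,-0.04],
], jaw=[1,1,1,1,1], roll=[0,0,0,0,0])

```text
t: 17.6
eef_pos: [0.5964, -0.2924, 0.403]
ee_rot: [-1.571, -0.0, 1.085]
force: [1.5, 0.8, 0.6]
width: 0.0004
```

```bash
python3 - <<'E'
from h import *
for n in ("scene","top","wrist"):
    s,f=shot(n,n[0]+"16"); print(n,s["eef_pos"],s["q"].round(3)); lm(f,["slide_grip","recorder"])
E
```

```text
scene [ 0.59638771 -0.29237248  0.40299489] [-0.163  0.293  0.367 -0.    -1.646 -1.894]
slide_grip [([0.55, -0.3769, 0.0987], 0.67)]
recorder [([0.5721, -0.3651, -0.0009], 0.96)]
top [ 0.5961127  -0.29311564  0.40068335] [-0.164  0.295  0.366 -0.    -1.645 -1.897]
slide_grip []
recorder []
wrist [ 0.59609432 -0.28995356  0.40319493] [-0.159  0.29   0.365 -0.    -1.645 -1.898]
slide_grip [([0.5503, -0.3771, 0.1023], 0.78)]
recorder [([0.5684, -0.3664, -0.0016], 0.88)]
```

View pics/w16.png

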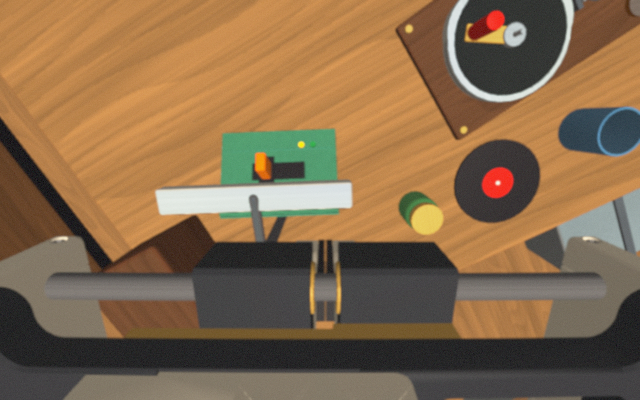

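Request:
move_arm([
  [-0.05,-0.015,0],
  [-0.05,-0.015,0],
  [-0.05,-0.015,0],
  [0,0,-0.05],
  [0,0,-0.05],
], jaw=[1,1,1,1,1], roll=[0,0,0,0,0])

```text
t: 18.68
eef_pos: [0.6147, -0.4698, 0.451]
ee_rot: [-1.575, -0.0, 1.085]
force: [0.6, -0.2, 0.8]
width: 0.0003
```

Request:
move_arm([
  [0,0,-0.03],
  [0,0,-0.03],
  [0,0,-0.03],
  [0,0,0],
], jaw=[1,1,1,1], roll=[0,0,0,0])

```text
t: 19.18
eef_pos: [0.6888, -0.5053, 0.4351]
ee_rot: [-1.571, 0.002, 1.087]
force: [0.2, -0.3, -0.2]
width: 0.0005
```

```bash
python3 - <<'E'
from h import *
s=arm.get_state(); print(s["eef_pos"],s["ee_rot"],s["q"].round(3),s["t"])
E
```

```text
[ 0.688827   -0.50526818  0.43508728] [-1.57089657  0.00216352  1.08700047] [-4.050e-01  7.730e-01  1.247e+00  2.000e-03 -2.045e+00 -1.648e+00] 19.175
```

Request:
move_arm([
  [0,-0.03,-0.05],
  [0,-0.03,-0.05],
  [0,0,0],
], jaw=[1,1,1], roll=[0,0,0])

```text
t: 19.55
eef_pos: [0.7187, -0.5115, 0.4517]
ee_rot: [-1.661, 0.023, 1.085]
force: [-0.0, 0.1, -0.3]
width: 0.0003
```

```bash
python3 - <<'E'
from h import *
s=arm.get_state(); print(s["eef_pos"],s["ee_rot"],s["q"].round(3),s["t"])
E
```

```text
[ 0.71866381 -0.51146433  0.45171163] [-1.66101894  0.02271461  1.08480131] [-0.385  0.764  1.252  0.034 -1.971 -1.656] 19.55
```

Request:
move_arm([
  [0,0,-0.05],
  [0,0,-0.05],
  [0,0,-0.05],
  [0,0,-0.05],
  [0,0,0],
], jaw=[1,1,1,1,1], roll=[0,0,0,0,0])

```text
t: 20.18
eef_pos: [0.8078, -0.5458, 0.3964]
ee_rot: [-1.774, 0.05, 1.08]
force: [0.1, -0.2, 0.1]
width: 0.0004
```

```bash
python3 - <<'E'
from h import *
s=arm.get_state(); print(s["eef_pos"],s["ee_rot"],s["q"].round(4),s["t"])
E
```

```text
[ 0.80779671 -0.54584633  0.39641229] [-1.77432293  0.05032057  1.08045283] [-0.3652  0.8451  1.2499  0.0758 -1.7788 -1.6678] 20.175
```

Request:
move_arm([
  [0,-0.045,-0.04],
  [0,-0.045,-0.04],
  [0,-0.045,-0.04],
  [0,-0.045,-0.04],
  [0,0,0],
], jaw=[1,1,1,1,1], roll=[0,0,0,0,0])

```text
t: 20.8
eef_pos: [0.8062, -0.5196, 0.5231]
ee_rot: [-1.936, 0.081, 1.071]
force: [-0.7, -0.3, 0.4]
width: 0.0007
```

```bash
python3 - <<'E'
from h import *
s=arm.get_state(); print(s["eef_pos"],s["ee_rot"],s["q"].round(4),s["t"])
E
```

```text
[ 0.80620165 -0.51955446  0.52306805] [-1.93598868  0.08129213  1.07077198] [-0.3117  0.7306  1.2516  0.144  -1.743  -1.6944] 20.8
```

Request:
move_arm([
  [0,-0.045,-0.04],
  [0,-0.045,-0.04],
  [0,-0.045,-0.04],
  [0,-0.045,-0.04],
  [0,0,0],
], jaw=[1,1,1,1,1], roll=[0,0,0,0,0])

```text
t: 21.42
eef_pos: [0.7901, -0.4826, 0.6435]
ee_rot: [-2.086, 0.108, 1.058]
force: [0.5, 0.1, 0.1]
width: 0.0008
```

```bash
cat > an.py <<'E'
from h import *
s=arm.get_state(); print(s["eef_pos"].round(4),s["ee_rot"],s["q"].round(4),s["t"])
M=R.from_euler('xyz',s["ee_rot"]).as_matrix()
psi=np.radians(62.2); ry=np.array([np.cos(psi),np.sin(psi),0]); rx=np.array([ry[1],-ry[0],0])
B=np.stack([rx,ry,[0,0,1]])
print("tool x,y,z in recorder frame\n",(B@M).round(3), "tilt",np.degrees(np.arccos(-M[2,1])))
E
python3 an.py
```

```text
[ 0.7901 -0.4826  0.6435] [-2.0863918   0.10758209  1.05823495] [-0.245   0.6223  1.2516  0.2247 -1.716  -1.7223] 21.425
tool x,y,z in recorder frame
 [[ 0.027  0.49  -0.871]
 [ 0.994 -0.107 -0.029]
 [-0.107 -0.865 -0.49 ]] tilt 30.120779120611356
```

```bash
python3 - <<'E'
from h import *
s=arm.get_state(); print(totool(s,[.4405,-.34,.303])/10)
E
```

```text
[-0.00103  0.01142  0.04953]
```

Request:
move_arm([
  [-0.001,0.0114,0.0495],
  [-0.001,0.0114,0.0495],
  [-0.001,0.0114,0.0495],
  [-0.001,0.0114,0.0495],
  [-0.001,0.0114,0.0495],
], jaw=[1,1,1,1,1], roll=[0,0,0,0,0])

```text
t: 22.05
eef_pos: [0.6392, -0.4213, 0.4924]
ee_rot: [-2.081, 0.109, 1.057]
force: [-0.1, 0.4, 0.9]
width: 0.0008
```

```bash
python3 an.py
```

```text
[ 0.6392 -0.4213  0.4924] [-2.08099424  0.10893985  1.05728891] [-0.2059  0.1175  0.1127  0.2687 -1.1143 -1.9134] 22.05
tool x,y,z in recorder frame
 [[ 0.028  0.485 -0.874]
 [ 0.994 -0.109 -0.028]
 [-0.109 -0.867 -0.485]] tilt 29.833498003449666
```

Request:
move_arm([
  [-0.001,0.0114,0.0495],
  [-0.001,0.0114,0.0495],
  [-0.001,0.0114,0.0495],
  [-0.001,0.0114,0.0495],
  [-0.001,0.0114,0.0495],
], jaw=[1,1,1,1,1], roll=[0,0,0,0,0])

```text
t: 22.68
eef_pos: [0.464, -0.3495, 0.3235]
ee_rot: [-2.081, 0.109, 1.057]
force: [-0.1, 0.4, 0.8]
width: 0.0008
```

```bash
python3 an.py;python3 - <<'E'
from h import *
for n in ("scene","wrist"):
    s,f=shot(n,n[0]+"17"); lm(f,["slide_grip","recorder"])
    o=np.array([.5701,-.365,0]); rx=np.array([.8846,-.4664,0]); ry=np.array([.4664,.8846,0])
    I=f["pixels"].copy()
    A=o-.0038*rx-.065*ry+[0,0,.087]
    P=[A, o-.0122*rx-.02*ry+[0,0,.103], o-.11*ry+[0,0,.256],o+.11*ry+[0,0,.256]]
    for p,c in zip(proj(f,P,s),[(0,255,255),(255,0,255),(255,255,0),(255,255,0)]): cv2.circle(I,tuple(int(v) for v in p),3,c,-1)
    cv2.imwrite(f"pics/{n[0]}17.png",I); print(totool(s,A))
E
```

```text
[ 0.464  -0.3495  0.3235] [-2.08088386  0.10879401  1.05715317] [-0.1298 -0.2013 -0.6032  0.4028 -0.7621 -2.1624] 22.675
tool x,y,z in recorder frame
 [[ 0.028  0.485 -0.874]
 [ 0.994 -0.109 -0.028]
 [-0.109 -0.868 -0.485]] tilt 29.82573395772523
slide_grip [([0.5493, -0.3789, 0.1021], 0.76), ([0.5554, 0.0522, 0.0856], 0.58)]
recorder [([0.5726, -0.3679, 0.0021], 0.61)]
[-0.0006  0.2556  0.0306]
slide_grip [([0.5475, -0.3793, 0.1014], 0.65)]
recorder [([0.5706, -0.3694, 0.0015], 0.6)]
[1.000e-04 2.554e-01 2.810e-02]
```

View pics/s17.png

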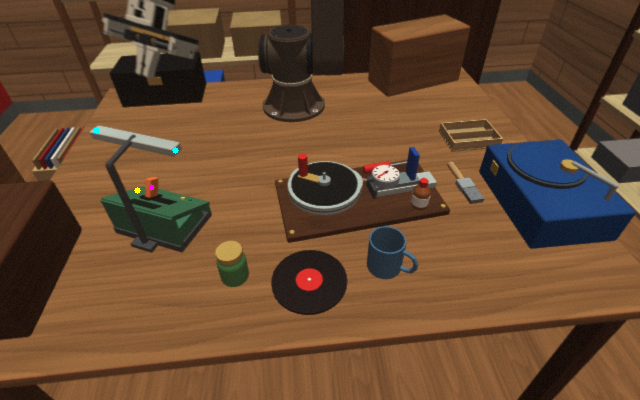

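View pics/w17.png

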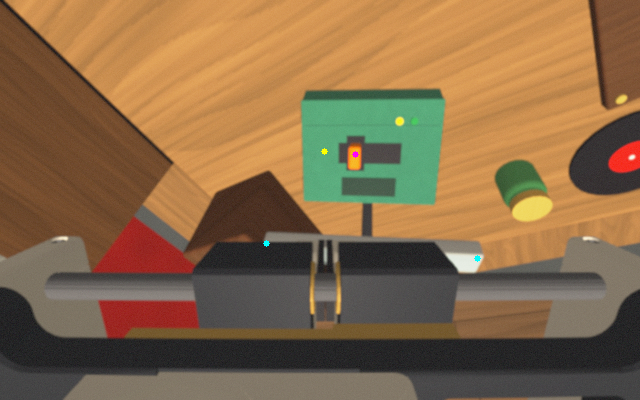

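Request:
move_arm([
  [0,0.02,0.029],
  [0,0.05,0],
  [0,0.05,0],
  [0,0.05,0],
  [0,0.03,0],
], jaw=[1,1,1,1,1], roll=[0,0,0,0,0])

```text
t: 23.6
eef_pos: [0.5178, -0.4101, 0.1575]
ee_rot: [-2.094, 0.123, 1.05]
force: [0.5, -1.4, 2.3]
width: 0.0005
```

```bash
python3 an.py;python3 - <<'E'
from h import *
for n in ("scene","wrist"):
    s,f=shot(n,n[0]+"18"); lm(f,["slide_grip","recorder"])
    o=np.array([.5701,-.365,0]); rx=np.array([.8846,-.4664,0]); ry=np.array([.4664,.8846,0])
    I=f["pixels"].copy()
    A=o-.0038*rx-.065*ry+[0,0,.087]
    P=[A, s["eef_pos"]]
    for p,c in zip(proj(f,P,s),[(0,255,255),(255,0,255)]): cv2.circle(I,tuple(int(v) for v in p),1,c,-1)
    if n=="scene": I=cv2.resize(I[60:260,60:260],None,fx=3,fy=3,interpolation=cv2.INTER_CUBIC)
    cv2.imwrite(f"pics/{n[0]}18.png",I); print(totool(s,A))
E
```

```text
[ 0.5178 -0.4101  0.1575] [-2.09410683  0.12296025  1.05049386] [-0.4712  0.0765 -0.9147  1.1561 -0.1432 -2.7042] 23.6
tool x,y,z in recorder frame
 [[ 0.035  0.496 -0.868]
 [ 0.992 -0.124 -0.031]
 [-0.123 -0.86  -0.496]] tilt 30.724952754050367
slide_grip [([0.5507, -0.3735, 0.1021], 0.72)]
recorder [([0.5695, -0.3662, 0.0016], 0.71), ([0.7746, 0.1617, 0.0453], 0.47)]
[0.0087 0.0713 0.0164]
slide_grip [([0.5496, -0.3765, 0.1028], 0.83)]
recorder [([0.5669, -0.3654, 0.0009], 0.7)]
[0.0125 0.0738 0.0179]
```

View pics/s18.png

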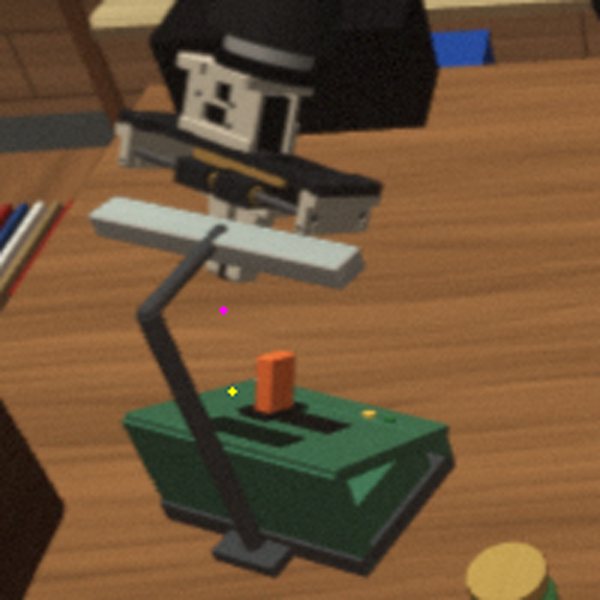

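View pics/w18.png

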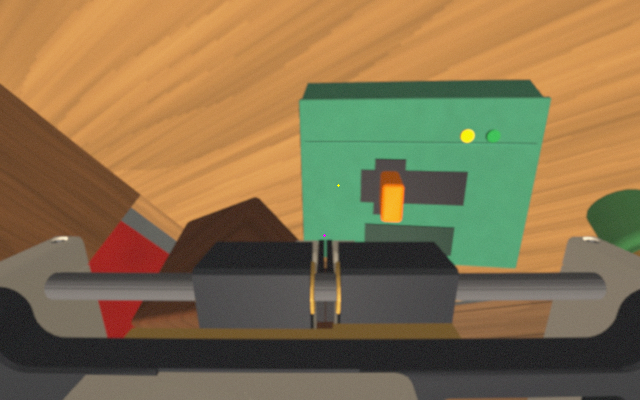

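```bash
cat > kin.py <<'E'
from h import *
from scipy.optimize import least_squares
D=[ # q, pos, rot
([-.99592,.35938,.011055,-.00037,-1.2241,-.2881],[.19075,-.64692,.19722],[-1.570665,-.001656,1.857441]),
([.858377,.328061,-.249702,0,-.992211,-2.31833],[.525938,.315468,.108684],[-1.571416,-.00054,1.681653]),
([-.163,.293,.367,0,-1.646,-1.894],[.59639,-.29237,.40299],[-1.571,0,1.085]),
([-.405,.773,1.247,.002,-2.045,-1.648],[.688827,-.505268,.435087],[-1.570897,.002164,1.087]),
([-.385,.764,1.252,.034,-1.971,-1.656],[.718664,-.511464,.451712],[-1.661019,.022715,1.0848]),
([-.3652,.8451,1.2499,.0758,-1.7788,-1.6678],[.807797,-.545846,.396412],[-1.774323,.05032,1.080453]),
([-.3117,.7306,1.2516,.144,-1.743,-1.6944],[.806202,-.519554,.523068],[-1.935989,.081292,1.070772]),
([-.245,.6223,1.2516,.2247,-1.716,-1.7223],[.7901,-.4826,.6435],[-2.086392,.107582,1.058235]),
([-.2059,.1175,.1127,.2687,-1.1143,-1.9134],[.6392,-.4213,.4924],[-2.080994,.10894,1.057289]),
([-.1298,-.2013,-.6032,.4028,-.7621,-2.1624],[.464,-.3495,.3235],[-2.080884,.108794,1.057153]),
([-.4712,.0765,-.9147,1.1561,-.1432,-2.7042],[.5178,-.4101,.1575],[-2.094107,.12296,1.050494])]
A=[];b=[]
for q,p,r in D:
    t=R.from_euler('xyz',r).as_matrix()[:,1]; c,s=np.cos(q[0]),np.sin(q[0]); ph=q[1]-q[2]
    rad=np.array([c,s,0]); lat=np.array([-s,c,0]); z=np.array([0,0,1.])
    Q=np.stack([rad,np.sin(q[1])*rad+np.cos(q[1])*z,np.cos(ph)*rad-np.sin(ph)*z,np.sin(ph)*rad+np.cos(ph)*z,z,t,lat],1)
    A.append(Q);b.append(p)
X,res,_,_=np.linalg.lstsq(np.vstack(A),np.hstack(b),rcond=None)
def ypr(q,sg4,sg5):
    ph=q[1]-q[2]
    B=R.from_euler('z',q[0])*R.from_euler('y',ph) # x axis = forearm
    return (B*R.from_euler('x',sg4*q[3])*R.from_euler('y',sg5*q[4]))
if __name__=="__main__":
    print(X.round(4)); print(np.abs(np.vstack(A)@X-np.hstack(b)).reshape(-1,3).max(1).round(4))
    for a in(1,-1):
        for c in (1,-1):
            e=[np.degrees(np.arccos(np.clip(ypr(q,a,c).as_matrix()[:,0]@R.from_euler('xyz',r).as_matrix()[:,1],-1,1))) for q,p,r in D]; print(a,c,np.round(e,1))
E
python3 kin.py
```

```text
[ 0.0311  0.6091  0.4226  0.0558  0.2372  0.4759 -0.1717]
[0.0424 0.0451 0.0283 0.0286 0.0225 0.0148 0.0166 0.0292 0.0202 0.0164
 0.0975]
1 1 [140.3 113.7 171.5 125.7 134.  154.7 154.3 149.4 119.9  78.9   6.6]
1 -1 [ 0.   0.   0.1  0.2  3.6  8.5 16.3 25.5 27.6 31.4 15. ]
-1 1 [140.3 113.7 171.5 125.7 134.1 156.2 160.3 163.4 127.7  87.3  16.4]
-1 -1 [0.  0.  0.1 0.  0.  0.  0.  0.  0.  0.  0. ]
```

```bash
cat > kin2.py <<'E'
from kin import *
def cols(q):
    c,s=np.cos(q[0]),np.sin(q[0]); ph=q[1]-q[2]
    rad=np.array([c,s,0]); lat=np.array([-s,c,0]); z=np.array([0,0,1.])
    B=R.from_euler('z',q[0])*R.from_euler('y',ph); W=B*R.from_euler('x',-q[3]); T=W*R.from_euler('y',-q[4])
    w=W.as_matrix(); t=T.as_matrix()
    return np.stack([rad,np.sin(q[1])*rad+np.cos(q[1])*z,np.cos(ph)*rad-np.sin(ph)*z,np.sin(ph)*rad+np.cos(ph)*z,z,lat,w[:,1],t[:,0],t[:,2]],1)
A=np.vstack([cols(q) for q,_,_ in D]); b=np.hstack([p for _,p,_ in D])
X=np.linalg.lstsq(A,b,rcond=None)[0]
def fk(q): return cols(q)@X
if __name__=="__main__":
    print(X.round(4)); print(np.abs(A@X-b).reshape(-1,3).max(1).round(4), np.linalg.cond(A))
E
python3 kin2.py
```

```text
[ 1.000e-04  6.016e-01  4.637e-01  0.000e+00  1.987e-01  0.000e+00
 -1.918e-01  4.063e-01 -1.000e-04]
[0.0001 0.     0.0003 0.0003 0.0003 0.0001 0.0001 0.0001 0.     0.0001
 0.0001] 17.488712862807603
```

```bash
cat > ik.py <<'E'
from kin2 import *
o=np.array([.5701,-.365,0]); rx=np.array([.8846,-.4664,0]); ry=np.array([.4664,.8846,0]); zz=np.array([0,0,1.])
n28=-np.sin(np.radians(28))*rx+np.cos(np.radians(28))*zz; u28=np.cos(np.radians(28))*rx+np.sin(np.radians(28))*zz
def tgt(y,n,u=0): return o+.08*zz+y*ry+n*n28+u*u28
lo=np.array([-3,-1.4,-1.0,-3.0,-3.0]); hi=np.array([3,2.1,1.24,1.64,-.03])
def tdir(q):
    return (R.from_euler('z',q[0])*R.from_euler('y',q[1]-q[2])*R.from_euler('x',-q[3])*R.from_euler('y',-q[4])).as_matrix()[:,0]
def dirof(th,lam): # degrees
    v=np.tan(np.radians(th))*rx+np.tan(np.radians(lam))*ry-zz; return v/np.linalg.norm(v)
def solve(p,t,seed):
    f=lambda q: np.r_[fk(np.r_[q,0])-p, .4*(tdir(q)-t)]
    s=least_squares(f,np.clip(seed,lo+1e-3,hi-1e-3),bounds=(lo,hi)); return s.x,np.abs(s.fun).max()
if __name__=="__main__":
    seeds=[[-.47,.08,-.9,1.1,-.15],[-.6,.1,-.8,1.5,-.3],[-.3,.1,-.8,-1.5,-.3],[-.3,.1,-.9,-2.7,-.3]]
    for th in (20,25,30,34):
        for lam in (-30,-20,-10,0,10,20):
            out=[]
            for y in (-.065,-.01):
                best=None
                for sd in seeds:
                    x,e=solve(tgt(y,.008),dirof(th,lam),sd)
                    if e<1e-4: out.append((y,x.round(2).tolist()))
            print(th,lam,out)
E
python3 ik.py
```

```text
20 -30 [(-0.065, [-0.24, 0.32, -0.82, 1.24, -0.6]), (-0.065, [-0.24, 0.32, -0.82, 1.24, -0.6]), (-0.065, [-0.24, 0.32, -0.82, 1.24, -0.6]), (-0.01, [-0.11, 0.34, -0.78, 1.13, -0.66]), (-0.01, [-0.11, 0.34, -0.78, 1.13, -0.66]), (-0.01, [-0.11, 0.34, -0.78, 1.13, -0.66])]
20 -20 [(-0.065, [-0.31, 0.28, -0.81, 1.12, -0.43]), (-0.065, [-0.31, 0.28, -0.81, 1.12, -0.43]), (-0.065, [-0.31, 0.28, -0.81, 1.12, -0.43]), (-0.01, [-0.19, 0.28, -0.79, 1.04, -0.49]), (-0.01, [-0.19, 0.28, -0.79, 1.04, -0.49]), (-0.01, [-0.19, 0.28, -0.79, 1.04, -0.49])]
20 -10 [(-0.065, [-0.31, 0.26, -0.72, 0.69, -0.35]), (-0.065, [-0.31, 0.26, -0.72, 0.69, -0.35]), (-0.065, [-0.31, 0.26, -0.72, 0.69, -0.35]), (-0.01, [-0.22, 0.26, -0.73, 0.74, -0.38]), (-0.01, [-0.22, 0.26, -0.73, 0.74, -0.38]), (-0.01, [-0.22, 0.26, -0.73, 0.74, -0.38])]
20 0 [(-0.065, [-0.35, 0.28, -0.49, 0.1, -0.46]), (-0.065, [-0.35, 0.28, -0.49, 0.1, -0.46]), (-0.065, [-0.35, 0.28, -0.49, 0.1, -0.46]), (-0.01, [-0.25, 0.26, -0.55, 0.19, -0.43]), (-0.01, [-0.25, 0.26, -0.55, 0.19, -0.43]), (-0.01, [-0.25, 0.26, -0.55, 0.19, -0.43])]
20 10 [(
[... 3113 characters left out ...]
 -0.43, -0.5, -0.34]), (-0.065, [-0.51, 0.25, -0.43, -0.5, -0.34]), (-0.065, [-0.51, 0.25, -0.43, -0.5, -0.34]), (-0.065, [-0.51, 0.25, -0.43, -0.5, -0.34]), (-0.01, [-0.36, 0.22, -0.53, -0.34, -0.22]), (-0.01, [-0.36, 0.22, -0.53, -0.34, -0.22]), (-0.01, [-0.36, 0.22, -0.53, -0.34, -0.22]), (-0.01, [-0.36, 0.22, -0.53, -0.34, -0.22])]
34 20 [(-0.065, [-0.7, 0.3, -0.28, -0.76, -0.61]), (-0.065, [-0.7, 0.3, -0.28, -0.76, -0.61]), (-0.065, [-0.7, 0.3, -0.28, -0.76, -0.61]), (-0.065, [-0.7, 0.3, -0.28, -0.76, -0.61]), (-0.01, [-0.58, 0.27, -0.33, -0.74, -0.52]), (-0.01, [-0.58, 0.27, -0.33, -0.74, -0.52]), (-0.01, [-0.58, 0.27, -0.33, -0.74, -0.52]), (-0.01, [-0.58, 0.27, -0.33, -0.74, -0.52])]
```

```bash
cat > sim.py <<'E'
from kin2 import *
def rot(q): # tool orientation: y=t, find x via q6
    T=R.from_euler('z',q[0])*R.from_euler('y',q[1]-q[2])*R.from_euler('x',-q[3])*R.from_euler('y',-q[4]); return T*R.from_euler('x',S6*q[5])*C
# calibrate C and sign
best=None
for S6 in (1,-1):
    Cs=[]
    for q,p,r in D:
        T=R.from_euler('z',q[0])*R.from_euler('y',q[1]-q[2])*R.from_euler('x',-q[3])*R.from_euler('y',-q[4])*R.from_euler('x',S6*q[5])
        Cs.append(T.inv()*R.from_euler('xyz',r))
    m=R.concatenate(Cs).mean(); e=max((m.inv()*c).magnitude() for c in Cs)
    if best is None or e<best[0]: best=(e,S6,m)
_,S6,C=best
LO=np.array([-3.05,-1.42,-1.01,-3.02,-3.04,-3.02]);HI=np.array([3.05,2.11,1.25,1.66,-.01,3.02])
def step(q,off,roll=0,w=.3,dq=.2):
    Rt=rot(q); p=fk(q)+Rt.apply(off); Rn=Rt*R.from_euler('y',roll)
    f=lambda x: np.r_[fk(x)-p, w*(Rn.inv()*rot(x)).as_rotvec()]
    s=least_squares(f,np.clip(q,LO+1e-4,HI-1e-4),bounds=(LO,HI)); return s.x
if __name__=="__main__":
    print(best[0],S6)
    for w in (.1,.2,.3,.5,1.):
        q=np.array(D[5][0])
        for i in range(4): q=step(q,[0,-.045,-.04],w=w)
        print(w,fk(q).round(3),rot(q).as_euler('xyz').round(3),q.round(3))
    print(D[6])
E
python3 sim.py
```

```text
0.0013564468463988248 -1
0.1 [ 0.879 -0.562  0.613] [-2.238  0.132  1.043] [-0.292  0.715  1.25   0.249 -1.471 -1.705]
0.2 [ 0.865 -0.554  0.594] [-2.177  0.123  1.05 ] [-0.295  0.717  1.25   0.228 -1.527 -1.701]
0.3 [ 0.848 -0.544  0.57 ] [-2.103  0.111  1.057] [-0.299  0.72   1.25   0.202 -1.593 -1.698]
0.5 [ 0.819 -0.526  0.532] [-1.978  0.089  1.068] [-0.308  0.73   1.25   0.158 -1.702 -1.695]
1.0 [ 0.788 -0.508  0.493] [-1.846  0.064  1.077] [-0.32   0.746  1.25   0.111 -1.813 -1.695]
([-0.3117, 0.7306, 1.2516, 0.144, -1.743, -1.6944], [0.806202, -0.519554, 0.523068], [-1.935989, 0.081292, 1.070772])
```

```bash
cat > plan.py <<'E'
from sim import *
from ik import rx,ry
q0=arm.get_state()["q"]; R0=rot(q0)
def goto(q,p,n=12):
    p0=fk(q)
    for i in range(n):
        t=p0+(p-p0)*(i+1)/n; q=step(q,rot(q).inv().apply(t-fk(q)),w=.58)
    return q
def td(q):
    t=rot(q).as_matrix()[:,1]; return np.degrees(np.arctan2(t@rx,-t[2])),np.degrees(np.arctan2(t@ry,-t[2]))
up=fk(q0)+R0.apply([0,-.2,0])
q1=goto(q0,up)
for al in (-10,20,50,75):
    a=np.radians(al); d=np.array([np.cos(a),np.sin(a),0])
    qa=goto(q1,d*.55+[0,0,.45]); qb=goto(qa,d*.80+[0,0,.55])
    for wd in (al,62):
        q=qb; W=np.radians(wd); v=np.array([np.cos(W)*.04,np.sin(W)*.04,.045]); r=[]
        for i in range(10):
            q=step(q,rot(q).inv().apply(v),w=.58)
            if i%3==0: r.append((np.round(td(q),1).tolist(),fk(q).round(2).tolist()))
        print(al,wd,td(qa),td(qb),r,q.round(2))
E
python3 plan.py
```

```text
-10 -10 (np.float64(30.357042184377935), np.float64(-8.316934613178608)) (np.float64(30.357043741561895), np.float64(-8.316934356992547)) [([30.4, -8.3], [0.83, -0.15, 0.59]), ([34.8, -7.7], [0.9, -0.16, 0.68]), ([43.1, -6.4], [0.94, -0.18, 0.72]), ([51.3, -4.8], [0.98, -0.2, 0.77])] [ 0.19  0.65  1.25  0.56 -1.45 -2.07]
-10 62 (np.float64(30.357042184377935), np.float64(-8.316934613178608)) (np.float64(30.357043741561895), np.float64(-8.316934356992547)) [([30.4, -8.3], [0.81, -0.1, 0.59]), ([32.5, -7.7], [0.84, -0.0, 0.7]), ([39.2, -4.9], [0.83, 0.09, 0.75]), ([45.9, -0.8], [0.83, 0.16, 0.8])] [ 0.71  0.6   1.25  0.76 -1.79 -2.38]
20 20 (np.float64(25.156602469852604), np.float64(-6.878245567040421)) (np.float64(25.1566049054641), np.float64(-6.878243651851513)) [([25.2, -6.9], [0.79, 0.29, 0.59]), ([31.6, -1.7], [0.82, 0.28, 0.64]), ([38.3, 4.2], [0.86, 0.28, 0.68]), ([45.2, 11.2], [0.91, 0.28, 0.73])] [ 0.74  0.69  1.25  0.66 -1.63 -2.42]
20 62 (np.float64(25.156602469852604), np.float64(-6.878245567040421)) (np.float64(25.1566049054641), np.float64(-6.878243651851513)) [([25.2, 
[... 740 characters left out ...]
21.5], [0.53, 0.68, 0.66])] [ 1.32  0.65  1.25  0.47 -1.86 -2.78]
75 75 (np.float64(-2.737799680845304), np.float64(-8.737540305354637)) (np.float64(-3.259057886231883), np.float64(-2.7166853531951887)) [([-3.6, -0.3], [0.2, 0.75, 0.53]), ([-4.5, 7.3], [0.2, 0.77, 0.57]), ([-5.6, 15.1], [0.21, 0.8, 0.61]), ([-6.8, 23.2], [0.21, 0.83, 0.64])] [ 1.59  0.57  1.25  0.1  -1.85 -3.  ]
75 62 (np.float64(-2.737799680845304), np.float64(-8.737540305354637)) (np.float64(-3.259057886231883), np.float64(-2.7166853531951887)) [([-3.5, -0.3], [0.21, 0.74, 0.53]), ([-4.2, 7.2], [0.23, 0.76, 0.57]), ([-4.8, 15.1], [0.26, 0.78, 0.61]), ([-5.4, 23.2], [0.28, 0.81, 0.64])] [ 1.5   0.56  1.25  0.08 -1.85 -2.92]
```

```bash
cat > plan2.py <<'E'
from plan import *
print("----")
for al in (28,34,40):
  for r0 in (.55,.7):
    a=np.radians(al); d=np.array([np.cos(a),np.sin(a),0])
    qa=goto(q1,d*r0+[0,0,.5]); qb=goto(qa,d*.80+[0,0,.55])
    for wd in (al,62):
        q=qb; W=np.radians(wd); v=np.array([np.cos(W)*.04,np.sin(W)*.04,.045]); r=[]
        for i in range(10):
            q=step(q,rot(q).inv().apply(v),w=.58)
            if i in(4,7,9): r.append(np.round(td(q),1).tolist())
        print(al,r0,wd,np.round(td(qb),1),r,fk(q).round(2),q.round(2))
E
python3 plan2.py | sed -n '/----/,$p'
```

```text
----
28 0.55 28 [23.3 -6.8] [[31.9, 2.0], [38.1, 9.0], [42.3, 14.4]] [0.84 0.39 0.71] [ 0.88  0.69  1.25  0.66 -1.69 -2.5 ]
28 0.55 62 [23.3 -6.8] [[31.1, 2.3], [36.5, 9.9], [40.1, 15.7]] [0.71 0.53 0.71] [ 1.12  0.69  1.25  0.71 -1.81 -2.67]
28 0.7 28 [27.6 -7.8] [[35.8, 0.8], [41.9, 8.1], [46.2, 13.7]] [0.86 0.39 0.73] [ 0.89  0.71  1.25  0.73 -1.66 -2.56]
28 0.7 62 [27.6 -7.8] [[35.1, 1.1], [40.6, 9.1], [44.2, 15.2]] [0.72 0.53 0.72] [ 1.12  0.71  1.25  0.79 -1.79 -2.72]
34 0.55 34 [20.7 -6.6] [[29.0, 3.7], [34.6, 11.1], [38.6, 16.5]] [0.78 0.47 0.7 ] [ 0.98  0.68  1.25  0.63 -1.74 -2.55]
34 0.55 62 [20.7 -6.6] [[28.4, 4.0], [33.3, 11.8], [36.7, 17.6]] [0.66 0.58 0.7 ] [ 1.18  0.68  1.25  0.67 -1.83 -2.7 ]
34 0.7 34 [25.  -7.3] [[33.1, 2.7], [38.7, 10.4], [42.7, 16.2]] [0.8  0.47 0.71] [ 0.99  0.7   1.25  0.7  -1.71 -2.61]
34 0.7 62 [25.  -7.3] [[32.5, 3.0], [37.6, 11.2], [41.0, 17.3]] [0.68 0.57 0.71] [ 1.18  0.71  1.25  0.74 -1.81 -2.75]
40 0.55 40 [18.1 -6.2] [[25.8, 5.1], [30.8, 12.7], [34.3, 18.2]] [0.72 0.54 0.69] [ 1.08  0.67  1.25  0.59 -1.78 -2.6 ]
40 0.55 62 [18.1 -6.2] [[25.3, 5.3], [29.6, 13.3], [32.7, 19.0]] [0.62 0.62 0.68] [ 1.24  0.68  1.25  0.61 -1.85 -2.73]
40 0.7 40 [22.3 -6.9] [[30.0, 4.4], [35.1, 12.3], [38.7, 18.2]] [0.73 0.54 0.7 ] [ 1.09  0.7   1.25  0.67 -1.76 -2.66]
40 0.7 62 [22.3 -6.9] [[29.5, 4.7], [34.1, 13.0], [37.2, 19.0]] [0.63 0.62 0.69] [ 1.24  0.7   1.25  0.69 -1.83 -2.77]
```

Request:
move_arm([
  [0,-0.03,0],
  [0,-0.04,0],
  [0,-0.05,0],
  [0,-0.05,0],
  [0,-0.03,0],
], jaw=[1,1,1,1,1], roll=[0,0,0,0,0])

```text
t: 24.52
eef_pos: [0.4428, -0.3423, 0.3334]
ee_rot: [-2.107, 0.122, 1.049]
force: [0.3, -0.5, -0.2]
width: 0.0006
```

```bash
python3 an.py; cat > leg.py <<'E'
import sys
from h import *
s=arm.get_state(); t=np.array([float(v) for v in sys.argv[1:4]]); print(totool(s,t), "rows",np.linalg.norm(t-s["eef_pos"])/.055)
E
python3 leg.py .421 .354 .5
```

```text
[ 0.4428 -0.3423  0.3334] [-2.10707036  0.12232064  1.049479  ] [-0.1    -0.2656 -0.6562  0.4519 -0.7722 -2.22  ] 24.525
tool x,y,z in recorder frame
 [[ 0.036  0.507 -0.861]
 [ 0.992 -0.123 -0.031]
 [-0.122 -0.853 -0.507]] tilt 31.439057262261933
[ 0.5682 -0.3911  0.1929] rows 13.022920930592145
```

Request:
move_arm([
  [0.0406,-0.028,0.0138],
  [0.0406,-0.028,0.0138],
  [0.0406,-0.028,0.0138],
  [0.0406,-0.028,0.0138],
  [0.0406,-0.028,0.0138],
], jaw=[1,1,1,1,1], roll=[0,0,0,0,0])

```text
t: 25.15
eef_pos: [0.4339, -0.0933, 0.3893]
ee_rot: [-2.1, 0.123, 1.05]
force: [1.1, 0.3, -0.2]
width: 0.0005
```

Request:
move_arm([
  [0.0406,-0.028,0.0138],
  [0.0406,-0.028,0.0138],
  [0.0406,-0.028,0.0138],
  [0.0406,-0.028,0.0138],
], jaw=[1,1,1,1], roll=[0,0,0,0])

```text
t: 25.65
eef_pos: [0.4678, 0.0673, 0.4583]
ee_rot: [-2.031, 0.138, 1.113]
force: [0.7, -0.1, 0.0]
width: 0.0006
```

```bash
python3 an.py;python3 leg.py .421 .354 .5
```

```text
[0.4678 0.0673 0.4583] [-2.0309186   0.1377017   1.11298521] [ 0.9954 -0.2197 -0.3358  0.4731 -1.5376 -3.0277] 25.65
tool x,y,z in recorder frame
 [[-0.027  0.447 -0.894]
 [ 0.99  -0.111 -0.085]
 [-0.137 -0.888 -0.44 ]] tilt 27.437154595875857
[ 0.2285 -0.141   0.1184] rows 5.335612738408764
```

```bash
cat > plan3.py <<'E'
from sim import *
from ik import rx,ry
from plan import goto,td
q0=arm.get_state()["q"]; q=q0
for i in range(7): q=step(q,[0,0,0],roll=-.17,w=.58)
print("roll",q.round(2),td(q),fk(q).round(3))
for al in (35,45,55):
    a=np.radians(al); d=np.array([np.cos(a),np.sin(a),0])
    qa=goto(q,d*.6+[0,0,.5]); qb=goto(qa,d*.80+[0,0,.55])
    for wd in (al,62):
        x=qb; W=np.radians(wd); v=np.array([np.cos(W)*.04,np.sin(W)*.04,.045]); r=[]
        for i in range(13):
            x=step(x,rot(x).inv().apply(v),w=.58)
            if i in(4,7,9,12): r.append(np.round(td(x),1).tolist())
        print(al,wd,np.round(td(qa),1),np.round(td(qb),1),qb.round(2),r,fk(x).round(2),x.round(2))
E
python3 plan3.py | sed -n '/roll/,$p'
```

```text
roll [ 1.   -0.22 -0.34  0.47 -1.54 -1.84] (np.float64(26.7536104974765), np.float64(-7.116956466777578)) [0.468 0.067 0.458]
35 35 [26.8 -7.1] [26.8 -7.1] [ 1.07  0.6   0.88  0.5  -1.92 -1.72] [[34.5, 2.9], [40.1, 10.9], [44.1, 16.9], [50.4, 27.1]] [0.83 0.5  0.76] [ 0.99  0.71  1.25  0.77 -1.56 -1.44]
35 62 [26.8 -7.1] [26.8 -7.1] [ 1.07  0.6   0.88  0.5  -1.92 -1.72] [[34.1, 3.3], [39.1, 11.7], [42.5, 18.0], [47.9, 28.6]] [0.69 0.62 0.76] [ 1.22  0.71  1.25  0.83 -1.68 -1.6 ]
45 45 [26.8 -7.1] [26.8 -7.1] [ 1.23  0.73  1.12  0.51 -2.09 -1.8 ] [[33.7, 5.0], [38.4, 13.6], [41.8, 19.9], [47.3, 30.3]] [0.72 0.61 0.75] [ 1.17  0.71  1.25  0.79 -1.62 -1.58]
45 62 [26.8 -7.1] [26.8 -7.1] [ 1.23  0.73  1.12  0.51 -2.09 -1.8 ] [[33.4, 5.3], [37.7, 14.2], [40.8, 20.7], [45.7, 31.2]] [0.63 0.68 0.75] [ 1.31  0.72  1.25  0.82 -1.69 -1.68]
55 55 [26.8 -7.1] [27.1 -6.3] [ 1.39  0.8   1.25  0.52 -2.2  -1.92] [[32.5, 6.9], [36.2, 15.9], [39.0, 22.3], [43.6, 32.4]] [0.6  0.71 0.74] [ 1.34  0.72  1.25  0.8  -1.69 -1.72]
55 62 [26.8 -7.1] [27.1 -6.3] [ 1.39  0.8   1.25  0.52 -2.2  -1.92] [[32.4, 7.1], [35.9, 16.1], [38.5, 22.6], [42.8, 32.8]] [0.56 0.73 0.73] [ 1.4   0.72  1.25  0.81 -1.72 -1.77]
```

Request:
move_arm([
  [0,0,0],
  [0,0,0],
  [0,0,0],
  [0,0,0],
  [0,0,0],
], jaw=[1,1,1,1,1], roll=[-0.17,-0.17,-0.17,-0.17,-0.17])

```text
t: 26.28
eef_pos: [0.4677, 0.0659, 0.4576]
ee_rot: [-1.776, 0.436, 1.954]
force: [0.2, -0.6, -0.4]
width: 0.0005
```

Request:
move_arm([
  [0,0,0],
  [0,0,0],
], jaw=[1,1], roll=[-0.17,-0.17])

```text
t: 26.52
eef_pos: [0.4677, 0.0658, 0.4576]
ee_rot: [-1.608, 0.478, 2.331]
force: [-0.5, -0.6, -0.1]
width: 0.0005
```

```bash
python3 an.py;python3 leg.py .4 .66 .54
```

```text
[0.4677 0.0658 0.4576] [-1.60826601  0.47805147  2.33080685] [ 0.9936 -0.221  -0.3387  0.4737 -1.5361 -1.8321] 26.525
tool x,y,z in recorder frame
 [[-0.841  0.448 -0.303]
 [ 0.284 -0.112 -0.952]
 [-0.46  -0.887 -0.033]] tilt 27.467847741099444
[ 0.3859 -0.279  -0.371 ] rows 10.975464917251303
```

Request:
move_arm([
  [0.035,-0.0254,-0.0337],
  [0.035,-0.0254,-0.0337],
  [0.035,-0.0254,-0.0337],
  [0.035,-0.0254,-0.0337],
  [0.035,-0.0254,-0.0337],
], jaw=[1,1,1,1,1], roll=[0,0,0,0,0])

```text
t: 27.15
eef_pos: [0.438, 0.3372, 0.4952]
ee_rot: [-1.609, 0.478, 2.326]
force: [0.7, 0.8, 0.2]
width: 0.0002
```

Request:
move_arm([
  [0.035,-0.0254,-0.0337],
  [0.035,-0.0254,-0.0337],
  [0.035,-0.0254,-0.0337],
  [0.035,-0.0254,-0.0337],
  [0.035,-0.0254,-0.0337],
], jaw=[1,1,1,1,1], roll=[0,0,0,0,0])

```text
t: 27.78
eef_pos: [0.409, 0.6068, 0.5329]
ee_rot: [-1.609, 0.477, 2.327]
force: [-0.3, 2.1, 1.6]
width: 0.0006
```

```bash
python3 an.py; python3 - <<'E'
from sim import *
from plan import td
q=arm.get_state()["q"]
for wd in (62,75):
  for ud in (.045,.03):
    x=q; W=np.radians(wd); v=np.array([np.cos(W)*.04,np.sin(W)*.04,ud])
    for i in range(9):
        o=rot(x).inv().apply(v); x=step(x,o,w=.58); print(wd,ud,i,o.round(4),np.round(td(x),1),fk(x).round(3)) 
E
```

```text
[0.409  0.6068 0.5329] [-1.60909085  0.47743247  2.32732529] [ 1.4418  0.5818  0.8262  0.4442 -2.0578 -2.0844] 27.775
tool x,y,z in recorder frame
 [[-0.841  0.447 -0.306]
 [ 0.287 -0.112 -0.951]
 [-0.46  -0.888 -0.034]] tilt 27.43594940718171
-10 -10 (np.float64(31.970046148312356), np.float64(6.863992566110195)) (np.float64(31.97004834137157), np.float64(6.863993140463298)) [([32.0, 6.9], [0.83, -0.15, 0.59]), ([35.2, 7.8], [0.91, -0.16, 0.69]), ([43.6, 10.5], [0.96, -0.17, 0.74]), ([52.1, 14.2], [1.0, -0.18, 0.78])] [ 0.14  0.6   1.25  0.35 -1.36 -0.81]
-10 62 (np.float64(31.970046148312356), np.float64(6.863992566110195)) (np.float64(31.97004834137157), np.float64(6.863993140463298)) [([32.0, 6.9], [0.81, -0.1, 0.59]), ([32.5, 7.1], [0.86, 0.0, 0.72]), ([39.1, 11.0], [0.85, 0.1, 0.77]), ([45.8, 16.6], [0.85, 0.18, 0.82])] [ 0.67  0.54  1.25  0.6  -1.66 -1.15]
20 20 (np.float64(31.97004548098582), np.float64(6.8639915932677305)) (np.float64(31.9700472803233), np.float64(6.8639937911819775)) [([32.0, 6.9], [0.79, 0.29, 0.59]), ([35.6, 10.4], [0.86, 0.31, 0.68]), ([42.6, 17.8], [0.9
[... 3422 characters left out ...]
[0.422 0.688 0.66 ]
75 0.045 8 [-0.0035 -0.0343 -0.0493] [35.1 15.8] [0.425 0.697 0.674]
75 0.03 0 [ 0.0049 -0.035  -0.0354] [26.9 -6.8] [0.418 0.641 0.559]
75 0.03 1 [ 0.0048 -0.0347 -0.0356] [27.6 -4.8] [0.418 0.652 0.563]
75 0.03 2 [ 0.0047 -0.0335 -0.0368] [28.4 -2.6] [0.42  0.663 0.567]
75 0.03 3 [ 0.0046 -0.0321 -0.038 ] [29.2 -0.4] [0.421 0.674 0.572]
75 0.03 4 [ 0.0045 -0.0308 -0.0392] [29.9  1.9] [0.423 0.686 0.577]
75 0.03 5 [ 0.0044 -0.0293 -0.0403] [30.7  4.2] [0.426 0.698 0.582]
75 0.03 6 [ 0.0044 -0.0278 -0.0413] [31.4  6.6] [0.428 0.71  0.587]
75 0.03 7 [ 0.0043 -0.0262 -0.0424] [32.2  9.1] [0.431 0.723 0.593]
75 0.03 8 [ 0.0043 -0.0246 -0.0433] [32.9 11.6] [0.435 0.735 0.599]
```

Request:
move_arm([
  [-0.0025,-0.0483,-0.036],
  [-0.0025,-0.0478,-0.0365],
  [-0.0025,-0.046,-0.0385],
  [-0.0025,-0.0445,-0.0405],
  [-0.003,-0.0427,-0.0424],
], jaw=[1,1,1,1,1], roll=[0,0,0,0,0])

```text
t: 28.4
eef_pos: [0.425, 0.6557, 0.6126]
ee_rot: [-1.773, 0.502, 2.32]
force: [-0.3, -1.0, 0.8]
width: 0.0005
```

```bash
python3 an.py
```

```text
[0.425  0.6557 0.6126] [-1.77269431  0.50231004  2.31952617] [ 1.4654  0.7482  1.2516  0.6249 -2.157  -1.9035] 28.4
tool x,y,z in recorder frame
 [[-0.827  0.511 -0.233]
 [ 0.29   0.033 -0.957]
 [-0.481 -0.859 -0.176]] tilt 30.83246891529136
```

Request:
move_arm([
  [-0.003,-0.0407,-0.0442],
  [-0.003,-0.0387,-0.046],
  [-0.003,-0.036,-0.047],
  [0,0,0],
], jaw=[1,1,1,1], roll=[0,0,0,0])

```text
t: 28.9
eef_pos: [0.4356, 0.6805, 0.6408]
ee_rot: [-1.889, 0.52, 2.315]
force: [0.8, -0.2, 0.1]
width: 0.0008
```

```bash
python3 an.py; python3 leg.py .424 .1 .45
python3 - <<'E'
from ik import *
from sim import step,rot
from plan import goto,td
q=arm.get_state()["q"]; print("*",td(q))
T=rot(q).as_matrix()[:,1]
x=goto(q,np.array([.43,.1,.45])); print("*",x.round(2),td(x))
# roll to align
for i in range(8): x=step(x,[0,0,0],roll=.17,w=.58)
print("*",x.round(2),td(x))
A=tgt(-.065,.008)
x=goto(x,A-.25*T);print("*",fk(x),x.round(2),td(x))
for s in (.2,.15,.1,.05,0): x=goto(x,A-s*T,6); print("*",x.round(2),td(x))
x=goto(x,tgt(0,.008),6); print("*",x.round(2),td(x))
E
```

```text
[0.4356 0.6805 0.6408] [-1.88918832  0.52047549  2.3151019 ] [ 1.4845  0.7413  1.2516  0.6914 -2.07   -1.8806] 28.9
tool x,y,z in recorder frame
 [[-0.818  0.55  -0.171]
 [ 0.29   0.137 -0.947]
 [-0.497 -0.824 -0.272]] tilt 34.51497526005606
[-0.2688  0.2294  0.4987] rows 11.112322682136908
-10 -10 (np.float64(40.52226163966184), np.float64(28.610734341582678)) (np.float64(40.52226596848865), np.float64(28.610733405143773)) [([40.5, 28.6], [0.83, -0.15, 0.59]), ([40.5, 28.6], [0.95, -0.17, 0.73]), ([49.5, 33.1], [0.99, -0.16, 0.78]), ([58.6, 39.1], [1.03, -0.16, 0.82])] [ 0.06  0.56  1.25  0.08 -1.19 -0.75]
-10 62 (np.float64(40.52226163966184), np.float64(28.610734341582678)) (np.float64(40.52226596848865), np.float64(28.610733405143773)) [([40.5, 28.6], [0.81, -0.1, 0.59]), ([40.5, 28.6], [0.86, 0.0, 0.73]), ([43.8, 31.1], [0.89, 0.11, 0.83]), ([51.1, 37.9], [0.9, 0.2, 0.88])] [ 0.61  0.49  1.25  0.43 -1.44 -1.12]
20 20 (np.float64(40.52226151523701), np.float64(28.610734302468426)) (np.float64(40.52226269058684), np.float64(28.610735463117337)) [([40.5, 28.6], [0.79, 0.29, 0.59]),
[... 2069 characters left out ...]
0.89 -1.33] (np.float64(28.58986539753684), np.float64(10.210167647862283))
* [-0.56 -0.07 -0.39 -0.27 -0.78 -1.32] (np.float64(28.58985957896734), np.float64(10.21017306340639))
* [-0.54  0.01 -0.41 -0.29 -0.69 -1.31] (np.float64(28.589859578967616), np.float64(10.210173063406286))
* [-0.52  0.09 -0.41 -0.32 -0.6  -1.28] (np.float64(28.58986090344235), np.float64(10.210171093052685))
* [-0.51  0.18 -0.41 -0.35 -0.52 -1.25] (np.float64(28.58986090344682), np.float64(10.210171093057129))
* [-0.5   0.27 -0.39 -0.39 -0.45 -1.22] (np.float64(28.58986090345511), np.float64(10.210171093063341))
* [-0.35  0.24 -0.48 -0.27 -0.35 -1.45] (np.float64(28.589860909717164), np.float64(10.210171182886219))
```

```bash
sed -i 's/^up=fk/import sys\nif __name__!="__main__": al_list=()\nelse: al_list=(-10,20,50,75)\nup=fk/; s/^for al in (-10,20,50,75):/for al in al_list:/' plan.py
cat > path.py <<'E'
from ik import *
from sim import step,rot
from plan import goto,td
q=arm.get_state()["q"]
T=rot(q).as_matrix()[:,1]
x=goto(q,np.array([.5,0.1,.5])); print("a",x.round(2),np.round(td(x),1))
A=tgt(-.065,.008)
x=goto(x,np.array([.42,-.25,.42]));print("b",x.round(2),np.round(td(x),1))
x=goto(x,A-.25*T);print("c",fk(x),x.round(2),np.round(td(x),1))
for i in range(7): x=step(x,[0,0,0],roll=.17,w=.58)
print("roll",x.round(2),np.round(td(x),1)); M=rot(x).as_matrix(); print(np.stack([rx,ry,[0,0,1]])@M)
for s in (.15,.05,0): x=goto(x,A-s*T,6); print(s,x.round(2),np.round(td(x),1))
x=goto(x,tgt(0,.008),6); print("end",x.round(2),np.round(td(x),1))
E
python3 path.py; python3 leg.py .5 .1 .5
```

```text
a [ 1.04 -0.33 -0.42  0.59 -1.34 -1.88] [33.7  9.4]
b [-0.03 -0.45 -0.48  0.15 -0.96 -0.76] [33.7  9.4]
c [ 0.39888226 -0.38693359  0.29304549] [-0.57 -0.18 -0.43 -0.27 -0.77 -0.03] [33.7  9.4]
roll [-0.57 -0.18 -0.43 -0.27 -0.77 -1.22] [33.7  9.4]
[[-0.14496954  0.54989377 -0.82258543]
 [ 0.98716031  0.13702168 -0.0823754 ]
 [ 0.06741121 -0.82392761 -0.56267132]]
0.15 [-0.53 -0.03 -0.48 -0.31 -0.56 -1.19] [33.7  9.4]
0.05 [-0.5   0.15 -0.47 -0.4  -0.39 -1.1 ] [33.7  9.4]
0 [-0.5   0.24 -0.44 -0.46 -0.33 -1.03] [33.7  9.4]
end [-0.32  0.22 -0.58 -0.24 -0.18 -1.39] [33.7  9.4]
[-0.3383  0.23    0.44  ] rows 10.923904206959625
```

Request:
move_arm([
  [-0.0308,0.0209,0.04],
  [-0.0308,0.0209,0.04],
  [-0.0308,0.0209,0.04],
  [-0.0308,0.0209,0.04],
  [-0.0308,0.0209,0.04],
], jaw=[1,1,1,1,1], roll=[0,0,0,0,0])

```text
t: 29.52
eef_pos: [0.4646, 0.4536, 0.5936]
ee_rot: [-1.891, 0.524, 2.315]
force: [0.7, 0.5, 1.3]
width: 0.0009
```

Request:
move_arm([
  [-0.0308,0.0209,0.04],
  [-0.0308,0.0209,0.04],
  [-0.0308,0.0209,0.04],
  [-0.0308,0.0209,0.04],
  [-0.0308,0.0209,0.04],
], jaw=[1,1,1,1,1], roll=[0,0,0,0,0])

```text
t: 30.15
eef_pos: [0.4944, 0.1899, 0.5308]
ee_rot: [-1.892, 0.525, 2.315]
force: [1.4, 0.5, -0.5]
width: 0.0005
```

```bash
python3 an.py; python3 leg.py .42 -.25 .42;python3 path.py
```

```text
[0.4944 0.1899 0.5308] [-1.89171225  0.52474179  2.31476435] [ 1.1866 -0.2368 -0.2974  0.606  -1.4394 -1.9865] 30.15
tool x,y,z in recorder frame
 [[-0.815  0.554 -0.169]
 [ 0.29   0.138 -0.947]
 [-0.501 -0.821 -0.273]] tilt 34.787946063103334
[-0.181   0.1097  0.408 ] rows 8.357278800268025
a [ 1.04 -0.34 -0.42  0.6  -1.33 -1.88] [34.   9.5]
b [-0.03 -0.46 -0.49  0.15 -0.95 -0.76] [34.   9.5]
c [ 0.39792586 -0.38672011  0.2923682 ] [-0.57 -0.19 -0.43 -0.27 -0.76 -0.02] [34.   9.5]
roll [-0.57 -0.19 -0.43 -0.27 -0.76 -1.21] [34.   9.5]
[[-0.14620007  0.55367617 -0.81982581]
 [ 0.98698345  0.13805057 -0.0827758 ]
 [ 0.06734332 -0.82121846 -0.56662609]]
0.15 [-0.53 -0.03 -0.49 -0.31 -0.55 -1.18] [34.   9.5]
0.05 [-0.51  0.15 -0.47 -0.41 -0.39 -1.09] [34.   9.5]
0 [-0.5   0.24 -0.44 -0.48 -0.33 -1.02] [34.   9.5]
end [-0.32  0.22 -0.58 -0.26 -0.18 -1.37] [34.   9.5]
```

Request:
move_arm([
  [-0.0201,0.0122,0.0453],
  [-0.0201,0.0122,0.0453],
  [-0.0201,0.0122,0.0453],
  [-0.0201,0.0122,0.0453],
  [-0.0201,0.0122,0.0453],
], jaw=[1,1,1,1,1], roll=[0,0,0,0,0])

```text
t: 30.78
eef_pos: [0.4526, -0.0539, 0.4698]
ee_rot: [-1.893, 0.525, 2.315]
force: [0.9, -0.9, 0.1]
width: 0.0005
```

Request:
move_arm([
  [-0.0201,0.0122,0.0453],
  [-0.0201,0.0122,0.0453],
  [-0.0201,0.0122,0.0453],
  [-0.0201,0.0122,0.0453],
  [0,0,0],
], jaw=[1,1,1,1,1], roll=[0,0,0,0,0.1])

```text
t: 31.4
eef_pos: [0.4189, -0.2462, 0.4219]
ee_rot: [-1.941, 0.49, 2.198]
force: [-0.7, 0.8, 0.5]
width: 0.0002
```

```bash
python3 an.py; python3 leg.py .3979 -.3867 .2924
```

```text
[ 0.4189 -0.2462  0.4219] [-1.94089052  0.48957984  2.19780607] [ 0.0032 -0.4649 -0.4954  0.1776 -0.9588 -0.9122] 31.4
tool x,y,z in recorder frame
 [[-0.791  0.553 -0.26 ]
 [ 0.391  0.13  -0.911]
 [-0.47  -0.823 -0.319]] tilt 34.636216470017665
[-0.0287  0.115   0.1513] rows 3.4947484820555195
```

Request:
move_arm([
  [-0.0072,0.0288,0.0378],
  [-0.0072,0.0288,0.0378],
  [-0.0072,0.0288,0.0378],
  [-0.0072,0.0288,0.0378],
  [0,0,0],
], jaw=[1,1,1,1,1], roll=[0,0,0,0,0.18])

```text
t: 32.02
eef_pos: [0.4011, -0.3836, 0.2893]
ee_rot: [-2.02, 0.414, 2.023]
force: [-0.2, 0.4, 0.6]
width: 0.0009
```

Request:
move_arm([
  [0,0,0],
  [0,0,0],
  [0,0,0],
  [0,0,0],
  [0,0,0],
], jaw=[1,1,1,1,1], roll=[0.18,0.18,0.18,0.18,0.18])

```text
t: 32.65
eef_pos: [0.4029, -0.3815, 0.2931]
ee_rot: [-2.174, -0.064, 1.236]
force: [0.4, 0.1, 0.3]
width: 0.0006
```

```bash
python3 an.py; cat > v.py <<'E'
import sys
from h import *
from ik import tgt
for n in ("scene","wrist"):
    s,f=shot(n,n[0]+sys.argv[1]); lm(f,["slide_grip"])
    I=f["pixels"].copy()
    A=tgt(-.065,.008); M=R.from_euler('xyz',s["ee_rot"]).as_matrix()
    P=[A, s["eef_pos"],s["eef_pos"]-.025*M[:,1], tgt(-.02,.026)]
    for p,c in zip(proj(f,P,s),[(0,255,255),(255,0,255),(255,255,0),(255,0,0)]): cv2.circle(I,tuple(int(v) for v in p),1,c,-1)
    if n=="scene": I=cv2.resize(I[60:260,60:260],None,fx=3,fy=3,interpolation=cv2.INTER_CUBIC)
    cv2.imwrite(f"pics/{n[0]}{sys.argv[1]}.png",I); print(totool(s,A))
E
python3 v.py 20
```

```text
[ 0.4029 -0.3815  0.2931] [-2.173728  -0.0635933  1.2361618] [-0.5469 -0.1929 -0.4449 -0.2528 -0.7509 -1.2434] 32.65
tool x,y,z in recorder frame
 [[-0.15   0.553 -0.82 ]
 [ 0.987  0.137 -0.088]
 [ 0.064 -0.822 -0.566]] tilt 34.71331050633646
slide_grip [([0.5515, -0.3739, 0.0986], 0.51), ([0.5538, 0.0505, -0.0044], 0.45)]
[-0.0063  0.2486  0.0023]
slide_grip [([0.5493, -0.3749, 0.103], 0.83)]
[-0.0063  0.2486  0.0023]
```

View pics/s20.png

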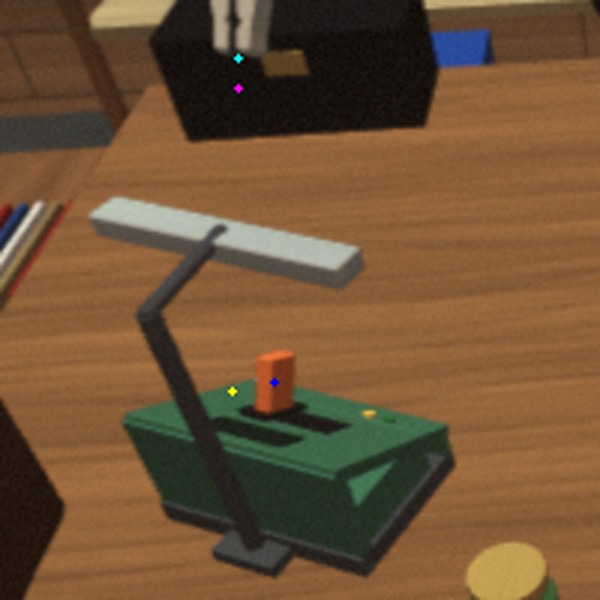

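View pics/w20.png

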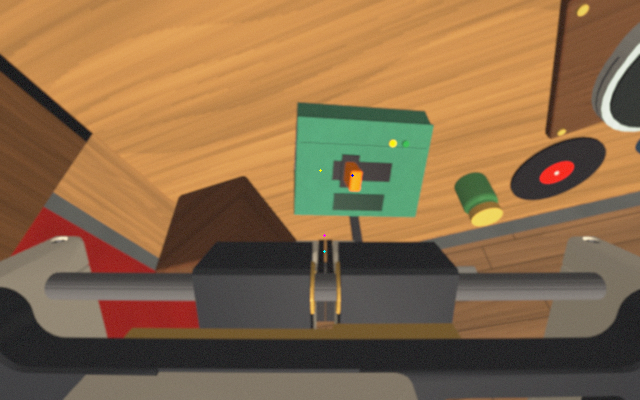

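Request:
move_arm([
  [-0.006,0.04,0.002],
  [0,0.05,0],
  [0,0.05,0],
  [0,0.04,0],
  [0,0.01,0],
], jaw=[1,1,1,1,1], roll=[0,0,0,0,0])

```text
t: 33.48
eef_pos: [0.5041, -0.4118, 0.1317]
ee_rot: [-2.169, -0.059, 1.244]
force: [0.0, 0.2, 0.4]
width: 0.0004
```

```bash
python3 an.py; python3 v.py 21
```

```text
[ 0.5041 -0.4118  0.1317] [-2.16928661 -0.05922687  1.24406396] [-0.5035  0.1375 -0.4793 -0.3912 -0.3965 -1.0933] 33.475
tool x,y,z in recorder frame
 [[-0.158  0.549 -0.821]
 [ 0.986  0.137 -0.097]
 [ 0.059 -0.825 -0.562]] tilt 34.438012798081466
slide_grip [([0.5505, -0.3742, 0.103], 0.81)]
[-0.0007  0.0558 -0.0025]
slide_grip [([0.549, -0.3775, 0.1029], 0.65)]
[-0.0005  0.0575 -0.0012]
```

View pics/s21.png

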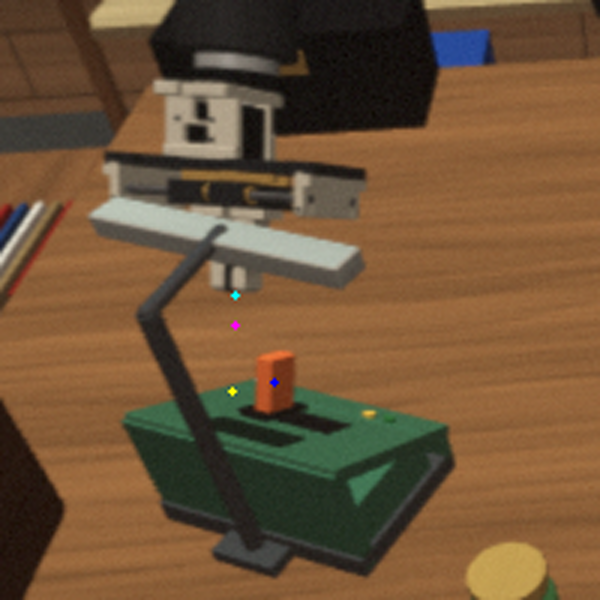

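View pics/w21.png

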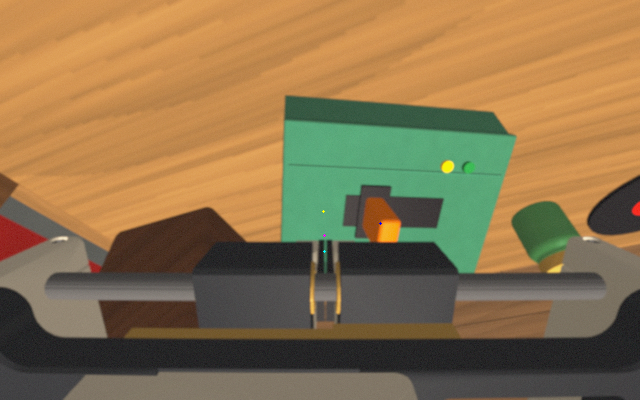

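Request:
move_arm([
  [0,0.03,-0.001],
  [0,0.026,-0.001],
  [0,0,0],
], jaw=[1,1,1], roll=[0,0,0])

```text
t: 34.05
eef_pos: [0.5365, -0.4206, 0.0901]
ee_rot: [-2.173, -0.06, 1.242]
force: [0.4, 0.4, 0.5]
width: 0.0005
```

```bash
python3 an.py; python3 v.py 22
```

```text
[ 0.5365 -0.4206  0.0901] [-2.17328699 -0.05971719  1.24202208] [-0.4976  0.2397 -0.4438 -0.46   -0.3296 -1.026 ] 34.05
tool x,y,z in recorder frame
 [[-0.156  0.552 -0.819]
 [ 0.986  0.137 -0.095]
 [ 0.06  -0.822 -0.566]] tilt 34.66838453775495
slide_grip [([0.5507, -0.3764, 0.1017], 0.61)]
[-0.0004  0.0025  0.0017]
slide_grip [([0.547, -0.378, 0.1035], 0.87)]
[-0.0003  0.0037  0.0025]
```

View pics/s22.png

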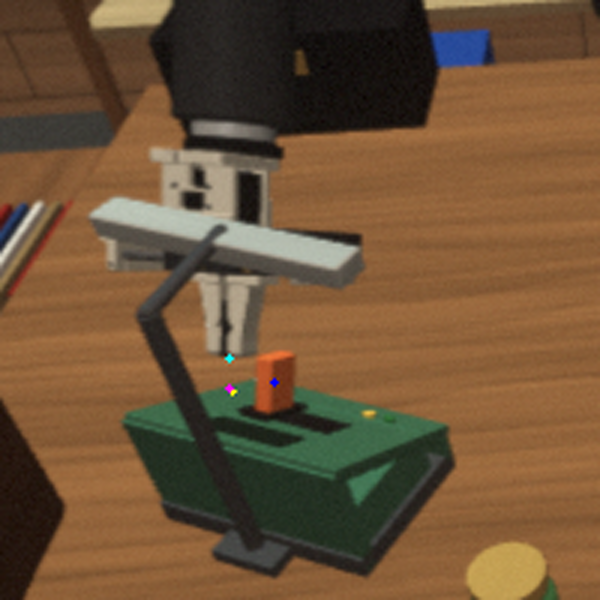

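View pics/w22.png

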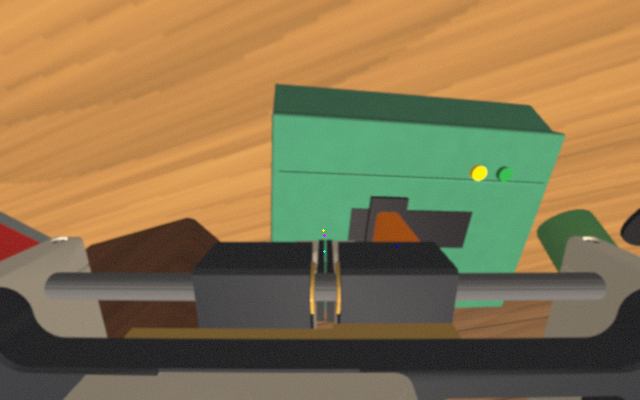

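Request:
move_arm([
  [0,0.004,0],
  [0,0.004,0],
  [0,0,0],
], jaw=[1,1,1], roll=[0,0,0])

```text
t: 34.62
eef_pos: [0.5409, -0.4215, 0.0829]
ee_rot: [-2.173, -0.06, 1.242]
force: [-0.2, -0.4, 0.0]
width: 0.0003
```

Request:
move_arm([
  [0,0.004,0],
  [0,0,0],
], jaw=[1,1], roll=[0,0])

```text
t: 34.88
eef_pos: [0.5431, -0.422, 0.0794]
ee_rot: [-2.172, -0.06, 1.242]
force: [-0.2, -0.2, -0.0]
width: 0.0006
```

Request:
move_arm([
  [0,0.004,0],
  [0,0,0],
], jaw=[1,1], roll=[0,0])

```text
t: 35.12
eef_pos: [0.5453, -0.4226, 0.0762]
ee_rot: [-2.173, -0.06, 1.242]
force: [-1.2, 0.0, 0.4]
width: 0.0008
```

Request:
move_arm([
  [0.01,0.0014,-0.001],
  [0.01,0.0014,-0.001],
  [0.01,0.0014,-0.001],
  [0.01,0.0014,-0.001],
  [0,0,0],
], jaw=[1,1,1,1,1], roll=[0,0,0,0,0])

```text
t: 35.75
eef_pos: [0.5641, -0.3864, 0.0765]
ee_rot: [-2.173, -0.06, 1.242]
force: [-2.5, -2.1, 1.2]
width: 0.0004
```

```bash
python3 an.py; python3 v.py 23
```

```text
[ 0.5641 -0.3864  0.0765] [-2.17273098 -0.05953745  1.24249378] [-0.3864  0.2549 -0.505  -0.3732 -0.2264 -1.192 ] 35.75
tool x,y,z in recorder frame
 [[-0.156  0.552 -0.819]
 [ 0.986  0.137 -0.096]
 [ 0.06  -0.823 -0.565]] tilt 34.63581370226485
slide_grip []
[-0.0407 -0.0193  0.0051]
slide_grip []
[-0.0402 -0.0193  0.0051]
```

View pics/s23.png

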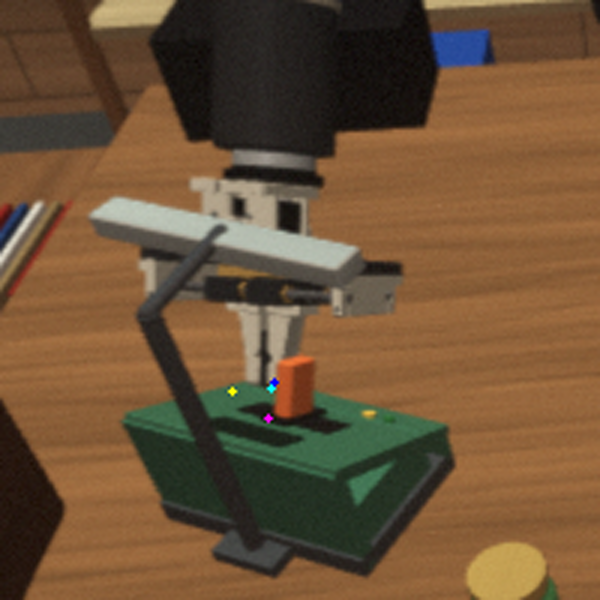

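View pics/w23.png

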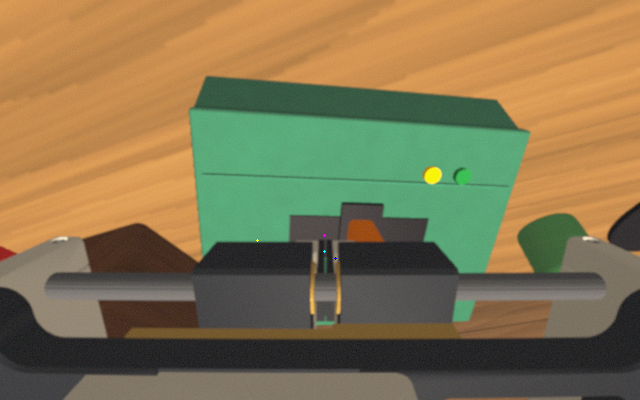

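Request:
move_arm([
  [0.008,0.0011,-0.0008],
  [0.008,0.0011,-0.0008],
  [0.004,0.0006,-0.0004],
  [0,0,0],
], jaw=[1,1,1,1], roll=[0,0,0,0])

```text
t: 36.45
eef_pos: [0.5733, -0.369, 0.0764]
ee_rot: [-2.172, -0.06, 1.241]
force: [-4.6, -2.8, 1.3]
width: 0.0005
```

```bash
python3 an.py; python3 v.py 24
```

```text
[ 0.5733 -0.369   0.0764] [-2.17232942 -0.05987419  1.2412718 ] [-0.3291  0.2493 -0.5523 -0.2877 -0.1738 -1.3215] 36.45
tool x,y,z in recorder frame
 [[-0.155  0.551 -0.82 ]
 [ 0.986  0.136 -0.094]
 [ 0.06  -0.823 -0.565]] tilt 34.61460336546171
slide_grip [([0.5673, -0.3411, 0.1005], 0.66)]
[-0.0601 -0.0221  0.0068]
slide_grip []
[-0.0599 -0.022   0.0068]
```

View pics/s24.png

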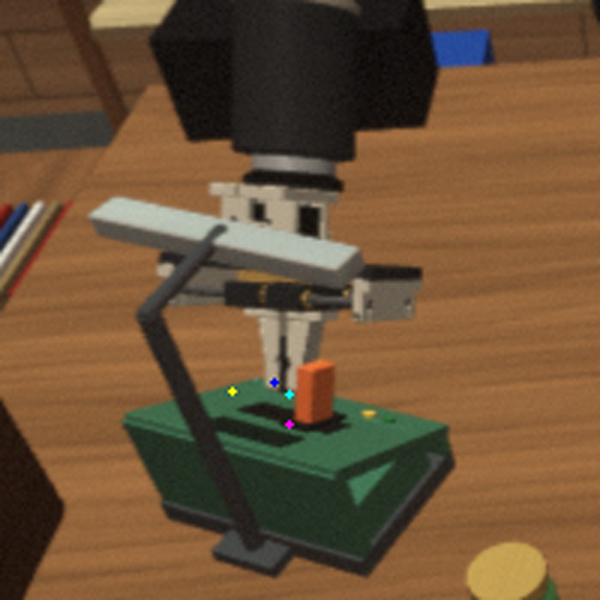

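Request:
move_arm([
  [0.004,0.0006,-0.0004],
  [0,0,0],
], jaw=[1,1], roll=[0,0])

```text
t: 36.9
eef_pos: [0.5738, -0.3677, 0.0764]
ee_rot: [-2.173, -0.059, 1.239]
force: [-12.2, -16.2, 2.6]
width: 0.0003
```

Request:
move_arm([
  [0.003,0.0004,-0.0003],
  [0,0,0],
], jaw=[1,1], roll=[0,0])

```text
t: 37.15
eef_pos: [0.5741, -0.3671, 0.0765]
ee_rot: [-2.173, -0.058, 1.236]
force: [-18.1, -30.3, 1.9]
width: 0.0002
```

Request:
move_arm([
  [-0.004,0,0],
  [0,-0.05,0],
  [0,-0.06,0],
  [0,-0.06,0],
  [0,-0.06,0],
], jaw=[1,1,1,1,1], roll=[0,0,0,0,0])

```text
t: 37.78
eef_pos: [0.448, -0.3347, 0.2676]
ee_rot: [-2.174, -0.06, 1.242]
force: [1.3, -1.0, 1.2]
width: 0.0004
```

```bash
python3 an.py; python3 v.py 25; python3 rd.py 25
```

```text
[ 0.448  -0.3347  0.2676] [-2.1740837  -0.0599037   1.24187761] [-0.3327 -0.2055 -0.5801 -0.092  -0.5942 -1.5254] 37.775
tool x,y,z in recorder frame
 [[-0.155  0.553 -0.819]
 [ 0.986  0.137 -0.095]
 [ 0.06  -0.822 -0.566]] tilt 34.71470467286
slide_grip [([0.5489, -0.3745, 0.1028], 0.7)]
[-0.0635  0.2091  0.0086]
slide_grip [([0.5486, -0.3755, 0.1063], 0.75)]
[-0.0631  0.2135  0.0162]
38.025 [ 0.44910482 -0.33495307  0.26623953] [-0.63541161 -0.07356192 -0.62603883] needle 3.6238147715942826
```

View pics/s25.png

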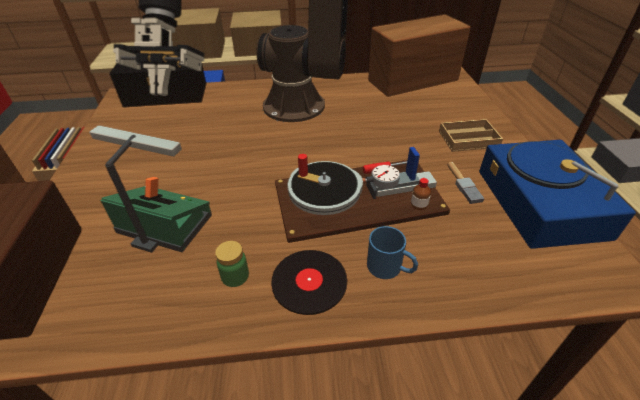

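```bash
python3 - <<'E'
from station import arm
print(arm.job_done()); print(arm.get_state()["t"])
E
```

```text
the job is handed in; nothing more can be done
None
the job is handed in; nothing more can be done
```

The task is done and handed in at about 38 s of the 72 s allowed. No verdict was reported.

**What I did**
- **Indicator:** I gripped the blue fin and slid it in until the force rose to about 30 N at the stop. The dial then read about 0.69 rad.
- **Platter:** I carried the knob about 80–85° clockwise, reading the dial from the scene camera. It rose to a peak of about 3.62 rad and then fell, so I turned back to the peak and let go. I did not sweep the rest of the rim: 3.62 is well above the 2.3 given for the second bulge.
- **Recorder:** The move interface has no tilt command, so I got the tool to about 34.7° of tilt by pushing against the reach limit. I pushed the slide with closed fingers until the force rose to 35 N at its stop, then pulled out along the tool axis so it could snap back.

**Last checks**
- The dial still reads 3.62 rad.
- The slide is back at its start position, within network accuracy of about 2–4 mm.
- The arm is clear of everything.
- The loose things look unmoved in the last picture. I did not measure them.

**What disagreed**
- The carriage travel came out at 27–28 mm of 30 by network, not 30. The force at the stop and the dial reading both indicate it is fully in.
- The visible fingertips end about 25 mm short of the reported TCP, so I worked deeper than planned.
- Joint 3 read 1.2516 against its rounded limit of 1.25 while tilting. The arm reported no fault.
- The snap-back speed was not measured. I only saw the slide back at rest.

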